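# Check the burette-stand feet and scrap the binding ones

### The arm

A 6-joint arm with a two-finger parallel gripper is mounted at the origin on the work surface. World frame = base frame: x ahead of the robot, y to its left, z up, the work surface at z = 0. Lengths are in m, angles in degrees, forces in N, time in s.
With the tool pointing down it reaches from about 0.3 to 0.875 m from the base axis. Payload 6.4 kg.
Tool frame: the origin (TCP) lies between the finger pads; the fingertips stand bot.tips_ahead ahead of it and the grasp point (between the pads) lies 2 mm behind it (bot.tips_ahead is the distance from the TCP to the fingertips, in m); x points along the fingers, z is the direction in which the jaws open and shut, and the axes are right-handed (so a half turn about x gives the same grasp; the last joint's range is limited). The gripper opens to 85 mm and grips with 20 to 120 N. Pads are 22 mm wide; open, the fingers measure 114 mm over their backs; the gripper's body (76 mm by 85 mm) begins 54 mm behind the grasp point. The pads swing forward as they close: fully open they stand 13 mm farther back than shut.
Start: joints at [52.179, 10.359, 92.074, -0, 77.567, -11.82], TCP at [0.252, 0.517, 0.248] pointing down, gripper open.
Joint ranges: [-171.53, 171.53], [-51.25, 118.39], [17.06, 147.69], [-65.23, 245.23], [0, 150.52], [-178.68, 178.68]. Speed limits (degrees/s): [147.25, 147.25, 172.46, 180, 180, 180].

### API

Orientations are given as [roll, pitch, yaw] about the fixed x, y, z axes, in that order (R = Rz(yaw) Ry(pitch) Rx(roll)).
In Python, from cell import bot gives the robot as it stands.
- The arm moves only by the tool carry_out, never from a script. Its argument "deltas" is a list of rows, each a list of 7 numbers: the shift along the tool's x, y, z in m, then the turn, a rotation vector about the tool's x, y, z in rad, then the closure in counts, from 0 (fully open) to 255 (shut). A call has 1 to 5 rows; each row shifts and turns the pose as measured when the row begins, along the tool's axes as they then stand; what a row does not reach is not made up. A row lasts 1/8 s, in which the tool goes at most 62.5 mm and 10.7 degrees, less where a joint would pass 70% of its speed; a pose out of reach is approached as far as the arm can. A call is refused whole if a number of a shift passes 0.0625 or a number of a turn 0.188, either way. A call with a gripper value outside its range is refused whole. The fingers move at their own pace and stop on an object; "newtons" is the grip in N (left out, the last holds). Time passes only in rows, so rows that do not move let the fingers close. It gives the time, the measured TCP pose, the force and the opening at its end, in the units of the state.
- bot.state(): the state, without advancing time (a new reading comes with each control period).
- bot.snapshot(name): name is "scene" or "top" or "wrist"; returns a dict with "frame" (420x560x3 uint8, blue, green, red), "fx", "fy", "cx", "cy" (pixels), "T" (4x4, takes a point from camera to world coordinates). Camera axes: x right, y down, z forward; pixel columns grow to the right and rows downward; lengths in m; the calibration is good to about 2 mm. A picture is of the moment at which its call begins. There is no depth.
- bot.hand_in(): hands the job in, once; it reports no verdict.
Trained networks look in a picture, given as the dict that the camera call returned (one of the last four; its "shot" number tells which), for a name from the list of things; names that differ only in an ending like _2 or _b are one class to them, and where a whole thing is asked for, a point or a joint stands for the part that bears it (a point fixed in the world has none). Each returns a list of dicts, best first, with "conf" (0 to 1); they miss things now and then, are a little off and sometimes report something else, mostly with a low value. They report only what shows in the picture. A call takes as long as a camera call. They do not tell look-alikes from the thing itself.
- bot.recognise(query, picture): "point" ([row, column] in pixels, amid what is visible of it).
The state is a dict: "time_s": time; "joint_positions": joint angles; "dq": joint speeds; "effort": joint torques, N m; "tool_pos": TCP position; "tool_rot": TCP orientation; "force": force on the tool from outside, world axes, zero at the start; "torque": the same for the moment, N m; "width": finger opening in m.
Only numpy, scipy, OpenCV 4.12 (cv2) and the standard library are available. Lean on these libraries where they do the work, as an engineer would, in place of code of your own. Each camera call takes 0.05 s, during which the arm holds its last target. There are 200 camera calls.

### The job

First swing the red lever of every burette-stand foot on the bench from its yellow dot towards the green one as far as it will go, leaving each lever where it stops until all have been tried. Then swing the levers that went all the way back to the yellow dot and slide each of these sound feet onto a green ring of its own, standing wholly inside it; slide every foot whose lever bound part-way over the end of the bench so that it tips into the blue crate. The feet are too heavy to lift, so keep them down on the bench, and leave the other labware alone.

Things in the scene. Friction and masses are not known exactly. Their poses are not given: they have to be found in the camera images.
- foot1_c (a point): Burette-stand foot, loose: dark iron disc 100 mm across, 20 thick, about 1.3 kg, felt underneath (friction about 0.4), with a central steel post 26 mm across up to 95 mm above the bench. Point: on its axis 47.5 mm above the underside; z up. A yellow dot on the disc (foot's +x) marks the lever's closed end, a green dot 1.8 rad anticlockwise (from above) the open end. All feet look alike; None if absent.
- lever1 (a joint): Red lever of foot1 about its post, rad, anticlockwise from above: 0 over the yellow dot, 1.8 over the green (full travel of a sound lever). A binding lever stops hard short of 1.2. Friction about 0.05 N m (1.3 N at the knob); stays where left. Pressed hard on a stop it twists the whole foot.
- knob1 (a point): Upright red knob at the end of the lever of foot1: 14 mm across, 40 mm from the post's axis, from the lever plate (24 to 30 mm above the bench) up to 57 mm above the bench. Point: on its axis, 45 mm above the bench.
- foot2_c (a point): Burette-stand foot, loose: dark iron disc 100 mm across, 20 thick, about 1.3 kg, felt underneath (friction about 0.4), with a central steel post 26 mm across up to 95 mm above the bench. Point: on its axis 47.5 mm above the underside; z up. A yellow dot on the disc (foot's +x) marks the lever's closed end, a green dot 1.8 rad anticlockwise (from above) the open end. All feet look alike; None if absent.
- lever2 (a joint): Red lever of foot2 about its post, rad, anticlockwise from above: 0 over the yellow dot, 1.8 over the green (full travel of a sound lever). A binding lever stops hard short of 1.2. Friction about 0.05 N m (1.3 N at the knob); stays where left. Pressed hard on a stop it twists the whole foot.
- knob2 (a point): Upright red knob at the end of the lever of foot2: 14 mm across, 40 mm from the post's axis, from the lever plate (24 to 30 mm above the bench) up to 57 mm above the bench. Point: on its axis, 45 mm above the bench.
- foot3_c (a point): Burette-stand foot, loose: dark iron disc 100 mm across, 20 thick, about 1.3 kg, felt underneath (friction about 0.4), with a central steel post 26 mm across up to 95 mm above the bench. Point: on its axis 47.5 mm above the underside; z up. A yellow dot on the disc (foot's +x) marks the lever's closed end, a green dot 1.8 rad anticlockwise (from above) the open end. All feet look alike; None if absent.
- lever3 (a joint): Red lever of foot3 about its post, rad, anticlockwise from above: 0 over the yellow dot, 1.8 over the green (full travel of a sound lever). A binding lever stops hard short of 1.2. Friction about 0.05 N m (1.3 N at the knob); stays where left. Pressed hard on a stop it twists the whole foot.
- knob3 (a point): Upright red knob at the end of the lever of foot3: 14 mm across, 40 mm from the post's axis, from the lever plate (24 to 30 mm above the bench) up to 57 mm above the bench. Point: on its axis, 45 mm above the bench.
- foot4_c (a point): Burette-stand foot, loose: dark iron disc 100 mm across, 20 thick, about 1.3 kg, felt underneath (friction about 0.4), with a central steel post 26 mm across up to 95 mm above the bench. Point: on its axis 47.5 mm above the underside; z up. A yellow dot on the disc (foot's +x) marks the lever's closed end, a green dot 1.8 rad anticlockwise (from above) the open end. All feet look alike; None if absent.
- lever4 (a joint): Red lever of foot4 about its post, rad, anticlockwise from above: 0 over the yellow dot, 1.8 over the green (full travel of a sound lever). A binding lever stops hard short of 1.2. Friction about 0.05 N m (1.3 N at the knob); stays where left. Pressed hard on a stop it twists the whole foot.
- knob4 (a point): Upright red knob at the end of the lever of foot4: 14 mm across, 40 mm from the post's axis, from the lever plate (24 to 30 mm above the bench) up to 57 mm above the bench. Point: on its axis, 45 mm above the bench.
- foot5_c (a point): Burette-stand foot, loose: dark iron disc 100 mm across, 20 thick, about 1.3 kg, felt underneath (friction about 0.4), with a central steel post 26 mm across up to 95 mm above the bench. Point: on its axis 47.5 mm above the underside; z up. A yellow dot on the disc (foot's +x) marks the lever's closed end, a green dot 1.8 rad anticlockwise (from above) the open end. All feet look alike; None if absent.
- lever5 (a joint): Red lever of foot5 about its post, rad, anticlockwise from above: 0 over the yellow dot, 1.8 over the green (full travel of a sound lever). A binding lever stops hard short of 1.2. Friction about 0.05 N m (1.3 N at the knob); stays where left. Pressed hard on a stop it twists the whole foot.
- knob5 (a point): Upright red knob at the end of the lever of foot5: 14 mm across, 40 mm from the post's axis, from the lever plate (24 to 30 mm above the bench) up to 57 mm above the bench. Point: on its axis, 45 mm above the bench.
- ring_a (a point): Centre of a green ring painted flat on the white bench (inside diameter 146 mm, band 9 mm wide): parking place for one foot. Either ring serves any foot.
- ring_b (a point): Centre of a green ring painted flat on the white bench (inside diameter 146 mm, band 9 mm wide): parking place for one foot. Either ring serves any foot.
- crate_lip (a point): Point on the bench's end edge, level with the bench top, at the middle of the blue scrap crate. The edge runs along world x; beyond it (-y) the bench ends and the open crate, fixed on a trolley, stands close against it: 400 mm along x, 300 along y, 220 deep, walls 5, rim 15 mm below the bench top.
- beaker: Bystander, loose, leave alone: clear beaker, 64 mm across, 70 mm high. Origin: centre of its underside.
- amber_jar: Bystander, loose, leave alone: small amber jar, 60 mm across, 70 mm high. Origin: centre of its underside.
- crucible_bowl: Bystander, loose, leave alone: white porcelain bowl, 70 mm across, 40 mm high. Origin: centre of its underside.
- amber_bottle: Bystander, loose, leave alone: amber reagent bottle, 70 mm across, 105 mm high. Origin: centre of its underside.
- white_bottle: Bystander, loose, leave alone: white plastic bottle with a red cap, 70 mm across, 105 mm high. Origin: centre of its underside.
- jug: Bystander, loose, leave alone: white plastic jug, 100 mm across (plus handle), 120 mm high. Origin: centre of its underside.
There are look-alikes about, which are no part of the job. Leave any purple look-alike of the part that bears foot4_c alone.

How it is judged:
By the outcome, as a careful person would: the job done as asked, in the order asked, and still so for the second after the job is handed in, with the robot touching nothing.
Of foot1, foot2, foot3, foot4, foot5 only 4 to 5 are there at a start; the rules pass over those that are not, and their reading is None.
At some moment in a run one of foot1, foot2, foot3, foot4, foot5 may be knocked a few centimetres aside while the robot is not near it.
Once in a run the grip may slacken for a moment while it holds something.
It also fails if it takes over 210 s, if anything falls off the work surface, if the arm or the gripper's body presses on something with over 40 N, if the wrist force passes 120 N, or if a joint passes its speed limit or range.

## Working session

There is one attempt and no reset: what is moved stays moved. The work goes in short steps, Python scripts to look and compute and a tool call to move; the robot and the scene stay as the last step left them, time stands still between calls to the robot, and variables do not carry over. Pictures are saved under pics/ and viewed, on a budget of 14 in all, crops included, one or two more only if the job needs it, and the job is handed in when it is done.

Besides the shell and the picture viewer there is one more tool, called after "Request:" as name([rows], argument=value, ...), one row to a line, values as JSON. carry_out: Moves the arm, as the interface text tells. Its arguments: {"type":"object","properties":{"deltas":{"type":"array","items":{"type":"array","items":{"type":"number"}}},"newtons":{"type":"number"}},"required":["deltas"]}

```bash
ls; mkdir -p pics
python3 - <<'E'
from cell import bot
import cv2,numpy as np
print(bot.state(), bot.tips_ahead)
for n in ("top","scene"):
    p=bot.snapshot(n); cv2.imwrite(f"pics/{n}0.png",p["frame"]); print(n,p["fx"],p["cx"],p["cy"],np.round(p["T"],3).tolist())
E
```

```text
pics
{'time_s': 0.0, 'joint_positions': array([ 5.21809517e+01,  1.04018736e+01,  9.21317057e+01,  6.42349893e-04,
        7.75663358e+01, -1.18206392e+01]), 'dq': array([-0.0577265 , -0.01068562,  0.07514491,  0.00126721,  0.13404628,
       -0.00744346]), 'effort': array([ 7.87727222e-04, -4.44864035e+01, -3.51339304e+01, -1.38934465e-04,
        8.86649854e-03, -1.31377737e-05]), 'tool_pos': array([0.25171148, 0.51640367, 0.2473839 ]), 'tool_rot': array([ 167.81979124,   89.90008297, -128.17875669]), 'force': array([ 0.19932346, -0.39581136, -1.30551011]), 'torque': array([ 0.00365071, -0.04409743, -0.00929069]), 'width': 0.08564177519707006} 0.017
top 385.26619888575095 285.64218013456565 211.75255584749513 [[0.069, -0.976, 0.206, 0.36], [-0.998, -0.068, 0.012, 0.143], [0.003, -0.206, -0.979, 0.952], [0.0, 0.0, 0.0, 1.0]]
scene 407.35792314451965 276.84283206399664 216.70063490937088 [[-0.714, 0.549, -0.435, 1.049], [0.7, 0.554, -0.451, 0.698], [-0.007, -0.626, -0.779, 1.004], [0.0, 0.0, 0.0, 1.0]]
```

View pics/top0.png

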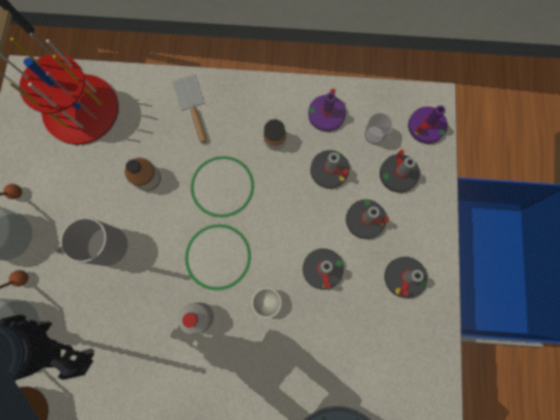

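View pics/scene0.png

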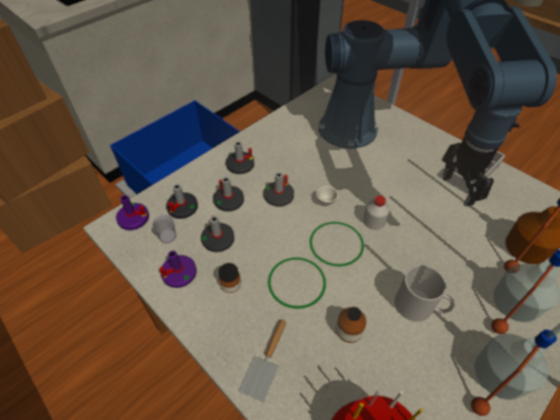

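```bash
cat > h.py <<'E'
from cell import bot
import cv2,numpy as np
def ray(p,rc):
    d=np.array([(rc[1]-p["cx"])/p["fx"],(rc[0]-p["cy"])/p["fy"],1.]); T=np.array(p["T"])
    return T[:3,3],T[:3,:3]@d
def w(p,rc,z):
    o,d=ray(p,rc); return (o+d*(z-o[2])/d[2])[:2]
def px(p,X):
    T=np.array(p["T"]); c=T[:3,:3].T@(np.array(X,float)-T[:3,3])
    return np.array([p["cy"]+p["fy"]*c[1]/c[2],p["cx"]+p["fx"]*c[0]/c[2]])
def crop(p,r0,r1,c0,c1,k,name):
    cv2.imwrite("pics/"+name,cv2.resize(p["frame"][r0:r1,c0:c1],None,fx=k,fy=k,interpolation=cv2.INTER_CUBIC))
E
python3 - <<'E'
from h import *
p=bot.snapshot("top"); s=bot.snapshot("scene")
crop(p,80,310,290,470,3.4 if 0 else 2.6,"c1.png")
for q,z in (("foot1_c",.0475),("knob1",.045),("ring_a",0),("crate_lip",0),("beaker",.035),("amber_jar",.035),("crucible_bowl",.02),("amber_bottle",.05),("white_bottle",.05),("jug",.06)):
  for pic in (p,s):
    print(q,[(np.round(r["point"]).astype(int).tolist(),np.round(w(pic,r["point"],z),3).tolist(),round(r["conf"],2)) for r in bot.recognise(q,pic)])
E
```

```text
foot1_c []
foot1_c [([162, 239], [0.437, -0.116], 0.68), ([206, 177], [0.704, -0.102], 0.6)]
knob1 [([172, 338], [0.659, 0.031], 0.71), ([257, 512], [0.48, -0.384], 0.67), ([160, 400], [0.701, -0.119], 0.59), ([220, 378], [0.546, -0.069], 0.51), ([284, 404], [0.398, -0.131], 0.43), ([111, 327], [0.82, 0.066], 0.42), ([281, 328], [0.393, 0.045], 0.41)]
knob1 [([211, 144], [0.789, -0.159], 0.66), ([190, 221], [0.563, -0.06], 0.46), ([153, 250], [0.38, -0.126], 0.43), ([266, 310], [0.571, 0.332], 0.2)]
ring_a [([230, 218], [0.501, 0.32], 0.92)]
ring_a [([264, 314], [0.535, 0.316], 0.66), ([239, 214], [0.684, 0.046], 0.36)]
crate_lip [([258, 511], [0.481, -0.408], 0.96), ([232, 218], [0.497, 0.319], 0.4)]
crate_lip [([144, 163], [0.544, -0.427], 0.6)]
beaker [([129, 380], [0.785, -0.073], 0.63), ([170, 332], [0.668, 0.046], 0.5)]
beaker [([225, 164], [0.772, -0.077], 0.9), ([321, 352], [0.609, 0.513], 0.64)]
amber_jar [([134, 276], [0.753, 0.192], 0.67)]
amber_jar [([279, 227], [0.756, 0.197], 0.78), ([150, 248], [0.372, -0.148], 0.66)]
crucible_bowl [([302, 268], [0.336, 0.18], 0.9)]
crucible_bowl [([193, 329], [0.311, 0.177], 0.72)]
amber_bottle [([174, 142], [0.618, 0.51], 0.66), ([320, 193], [0.287, 0.345], 0.57)]
amber_bottle [([320, 350], [0.618, 0.511], 0.76)]
white_bottle [([315, 194], [0.296, 0.345], 0.85)]
white_bottle [([216, 376], [0.302, 0.352], 0.61)]
jug [([244, 91], [0.439, 0.598], 0.75), ([258, 512], [0.475, -0.376], 0.71)]
jug [([295, 421], [0.439, 0.597], 0.95)]
```

View pics/c1.png

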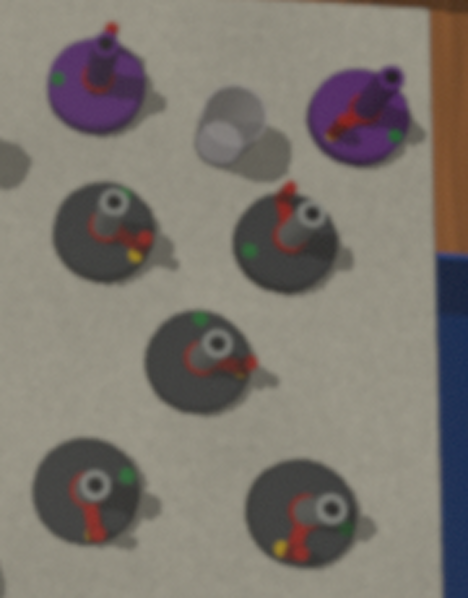

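```bash
cat >> h.py <<'E'
A=np.linspace(0,2*np.pi,48,endpoint=False)
def hull(p,x,y,R=.05,z0=0,z1=.02):
    P=[px(p,(x+R*np.cos(a),y+R*np.sin(a),z))[::-1] for z in (z0,z1) for a in A]
    return cv2.convexHull(np.float32(P))
def mask(p,h):
    m=np.zeros(p["frame"].shape[:2],np.uint8); cv2.fillConvexPoly(m,np.int32(np.round(h*16)),255,cv2.LINE_AA,4); return m/255.
def fit(p,x,y,span=.02):
    f=p["frame"].astype(float); g=np.clip(f.max(2),60,110)
    def score(x,y):
        a=mask(p,hull(p,x,y)); b=mask(p,hull(p,x,y,.058))-a
        return (g*b).sum()/b.sum()-(g*a).sum()/a.sum()
    for st in (.01,.005,.002,.001,.0005):
        n=int(np.ceil(span/st)) if st==.01 else 2
        c=[(score(x+i*st,y+j*st),x+i*st,y+j*st) for i in range(-n,n+1) for j in range(-n,n+1)]
        s,x,y=max(c)
    return x,y,s
def blobs(p,c,z,R=.062):
    """colour centroids on plane z near foot centre: angle, radius, area"""
    hsv=cv2.cvtColor(p["frame"],cv2.COLOR_BGR2HSV); m=mask(p,hull(p,*c,R,z,z+1e-4))>.5
    H,S,V=hsv[...,0],hsv[...,1],hsv[...,2]
    d={"Y":(H>18)&(H<34)&(S>120)&(V>90),"G":(H>45)&(H<90)&(S>80),"R":((H<8)|(H>172))&(S>130)&(V>80)}
    o={}
    for k,v in d.items():
        n,_,st,ce=cv2.connectedComponentsWithStats((v&m).astype(np.uint8))
        if n>1:
            i=1+np.argmax(st[1:,4]); q=w(p,ce[i][::-1],z)-c
            o[k]=(round(float(np.arctan2(q[1],q[0])),2),round(float(np.hypot(*q)*1e3)),int(st[i,4]))
    return o
def knob(p,c):
    """lever angle (world) by red-likeness at rendered knob+plate"""
    f=p["frame"].astype(float); r=np.clip(f[...,2]-np.maximum(f[...,0],f[...,1]),0,80)
    best=[]
    for a in np.arange(0,2*np.pi,.03):
        u=np.array([np.cos(a),np.sin(a)])*.04
        m=mask(p,hull(p,c[0]+u[0],c[1]+u[1],.007,.03,.057)); o=mask(p,hull(p,c[0]+u[0],c[1]+u[1],.013,.03,.06))-m
        best.append(((r*m).sum()/m.sum()-.7*(r*o).sum()/o.sum(),a))
    s,a=max(best); return round(a,2),round(s,1)
E
python3 - <<'E'
from h import *
p=bot.snapshot("top"); s=bot.snapshot("scene")
guess={"A":(169,330),"B":(172,400),"C":(219,366),"D":(269,323),"E":(277,406),"P1":(113,327),"P2":(125,428)}
im=p["frame"].copy()
for k,g in guess.items():
    x0=w(p,g,.02); t=fit(p,*x0); u=fit(s,*t[:2])
    print(k,np.round(t,4),np.round(u,4))
    if k[0]!="P":
        for pic,c in((p,t[:2]),(s,u[:2])): print("   ",blobs(pic,c,.02),knob(pic,c))
# rings
for pic in(p,s):
    hsv=cv2.cvtColor(pic["frame"],cv2.COLOR_BGR2HSV); m=((hsv[...,0]>45)&(hsv[...,0]<90)&(hsv[...,1]>80)).astype(np.uint8)
    for c in cv2.findContours(m,cv2.RETR_EXTERNAL,cv2.CHAIN_APPROX_NONE)[0]:
        if len(c)>120:
            P=np.array([w(pic,q[0][::-1],0) for q in c]); (x,y),r=cv2.minEnclosingCircle(np.float32(P*1000)); print("ring",x,y,r)
# edges
for rc in((100,456),(160,457),(340,461)): print(w(p,rc,0))
for rc in((183,458),(345,462)): print("crate rim",w(p,rc,-.015))
for rc in((90,350),(60,300)): print("xedge",w(p,rc,0))
E
```

```text
A [ 0.6756  0.0486 29.2661] [ 0.6766  0.0501 35.4549]
    {'Y': (-2.26, 38, 21), 'G': (-0.47, 44, 1), 'R': (-1.8, 30, 60)} (np.float64(4.26), np.float64(30.9))
    {'G': (-0.45, 38, 20), 'R': (1.73, 3, 28)} (np.float64(1.14), np.float64(6.3))
B [ 0.6776 -0.13   32.4384] [ 0.6761 -0.1305 32.5373]
    {'G': (1.87, 41, 22), 'R': (0.13, 39, 60)} (np.float64(0.27), np.float64(36.3))
    {'G': (1.93, 42, 20), 'R': (-0.14, 20, 86)} (np.float64(0.3), np.float64(51.1))
C [ 0.5525 -0.0478 30.7779] [ 0.5495 -0.0483 34.8553]
    {'G': (0.07, 41, 21), 'R': (-1.67, 27, 19)} (np.float64(4.59), np.float64(28.4))
    {'G': (0.06, 42, 18), 'R': (1.07, 7, 21)} (np.float64(4.59), np.float64(26.6))
D [ 0.4233  0.053  28.761 ] [ 0.4193  0.053  33.5527]
    {'G': (-1.12, 38, 23), 'R': (-2.94, 29, 76)} (np.float64(3.3), np.float64(43.0))
    {'G': (-1.11, 38, 13), 'R': (-2.83, 46, 27)} (np.float64(3.3), np.float64(38.6))
E [ 0.417  -0.1463 28.8129] [ 0.415  -0.1463 32.4715]
    {'Y': (2.54, 41, 23), 'G': (-1.88, 39, 12), 'R': (2.88, 27, 94)} (np.float64(2.76), np.float64(40.8))
    {'Y': (2.59, 42, 10), 'R': (3.07, 29, 59)} (np.float64(2.7), np.float64(39.0))
P1 [ 0.8311  0.0613 17.1011] [ 0.8281  0.0618 15.1004]
P2 [ 0.8179 -0.2046 18.0836] [ 0.8124 -0.2031 14.9263]
ring 436.0984191894531 314.0277099609375 79.66890716552734
ring 616.15234375 321.4979248046875 79.47502136230469
ring 612.9675903320312 321.9995422363281 81.17597198486328
ring 432.25103759765625 314.1820373535156 80.82408142089844
[ 0.89829356 -0.28221287]
[ 0.72790117 -0.28106971]
[ 0.27953507 -0.28042028]
crate rim [ 0.67052454 -0.28893062]
crate rim [ 0.26695865 -0.28919721]
xedge [0.90769608 0.00365983]
xedge [0.98844718 0.14419625]
```

```bash
cat >> h.py <<'E'
from scipy.spatial.transform import Rotation as Ro
def pose():
    s=bot.state(); R=Ro.from_euler("xyz",s["tool_rot"],degrees=True).as_matrix()
    return s,np.array(s["tool_pos"]),R,np.arctan2(R[1,2],R[0,2])
def wrap(a): return (a+np.pi)%(2*np.pi)-np.pi
def go(x,y,z,th=None):
    """whole shift in tool axes (m), turn about tool x; q6 forecast"""
    s,P,R,t0=pose()
    if th is None: th=t0
    Rt=np.array([[0,-np.sin(th),np.cos(th)],[0,np.cos(th),np.sin(th)],[-1,0,0]])
    d=R.T@(np.array([x,y,z])-P); v=Ro.from_matrix(R.T@Rt).as_rotvec()
    print("t",round(s["time_s"],2),"pos",np.round(P,4),"th",round(t0,3),"q",np.round(s["joint_positions"]),"F",np.round(s["force"],1),"w",round(s["width"],4))
    print("  shift(tool)",np.round(d,4),"turn",np.round(v,3)," world d",np.round(np.array([x,y,z])-P,4))
E
python3 - <<'E'
from h import *
s,P,R,t=pose(); print(np.round(R,3),np.degrees(t))
E
```

```text
[[-0.    -0.899  0.438]
 [-0.     0.438  0.899]
 [-1.     0.    -0.   ]] 64.00161279926883
```

Request:
carry_out([
  [0, 0, 0.04, 0, 0, 0, 135],
  [0, 0, 0.04, 0, 0, 0, 135],
  [0, 0, 0, -0.18, 0, 0, 135],
], newtons=20)

```text
time_s: 1.68
tool_pos: [0.2878, 0.5902, 0.2477]
tool_rot: [163.8, 90.0, -121.7]
force: [-0.5, -0.8, -0.3]
width: 0.0403
```

Run:
```python
from h import *
s,P,R,t=pose(); print(P,np.degrees(t),s["joint_positions"],s["width"],s["time_s"])
```

```text
[0.28781601 0.59019899 0.24771215] 74.51796712953454 [ 5.36704675e+01  2.06468062e+01  7.93881584e+01 -3.95023555e-03
  8.00133179e+01 -2.08468074e+01] 0.04028413943543897 1.675
```

```bash
cat >> h.py <<'E'
def plan(*tg,step=.055,turn=.18,thcont=None):
    """targets (x,y,z,th,grip[,step]); th in q1-q6 continuous rad; prints rows split by 5"""
    s,P,R,_=pose(); q=np.radians(s["joint_positions"]); t=q[0]-q[5]; P=P.copy(); rows=[]
    print("t",round(s["time_s"],2),"pos",np.round(P,4),"th",round(t,3),"q",np.round(np.degrees(q)),"F",np.round(s["force"],1),"w",round(s["width"],4))
    first=True
    for T in tg:
        G=np.array(T[:3]); st=T[5] if len(T)>5 else step; th=t if T[3] is None else T[3]
        n=max(1,int(np.ceil(max(np.linalg.norm(G-P)/st,abs(th-t)/turn)-1e-6))); D=(G-P)/n; dt=(th-t)/n
        for i in range(n):
            r=[-D[2],-np.sin(t)*D[0]+np.cos(t)*D[1],np.cos(t)*D[0]+np.sin(t)*D[1]]
            rows.append([round(float(v),4)+0. for v in r]+[round(-dt,3)+0.,0,0,T[4]]); t+=dt
        P=G
    for i in range(0,len(rows),5): print(rows[i:i+5])
def ang(x,y): return np.arctan2(y,x)-np.arcsin(.118/np.hypot(x,y))
E
python3 - <<'E'
from h import *
r=np.radians
plan((.3815,.0466,.15,r(-80),135))
E
```

```text
t 1.68 pos [0.2878 0.5902 0.2477] th 1.301 q [ 54.  21.  79.  -0.  80. -21.] F [-0.5 -0.8 -0.3] w 0.0403
[[0.0065, -0.0157, -0.0333, np.float64(0.18), 0, 0, 135], [0.0065, -0.0214, -0.0299, np.float64(0.18), 0, 0, 135], [0.0065, -0.0264, -0.0256, np.float64(0.18), 0, 0, 135], [0.0065, -0.0305, -0.0205, np.float64(0.18), 0, 0, 135], [0.0065, -0.0337, -0.0147, np.float64(0.18), 0, 0, 135]]
[[0.0065, -0.0358, -0.0084, np.float64(0.18), 0, 0, 135], [0.0065, -0.0367, -0.0019, np.float64(0.18), 0, 0, 135], [0.0065, -0.0365, 0.0047, np.float64(0.18), 0, 0, 135], [0.0065, -0.035, 0.0112, np.float64(0.18), 0, 0, 135], [0.0065, -0.0325, 0.0172, np.float64(0.18), 0, 0, 135]]
[[0.0065, -0.0289, 0.0228, np.float64(0.18), 0, 0, 135], [0.0065, -0.0243, 0.0276, np.float64(0.18), 0, 0, 135], [0.0065, -0.019, 0.0315, np.float64(0.18), 0, 0, 135], [0.0065, -0.0131, 0.0344, np.float64(0.18), 0, 0, 135], [0.0065, -0.0067, 0.0362, np.float64(0.18), 0, 0, 135]]
```

Request:
carry_out([
  [0.006, -0.016, -0.033, 0.18, 0, 0, 135],
  [0.006, -0.021, -0.03, 0.18, 0, 0, 135],
  [0.006, -0.026, -0.026, 0.18, 0, 0, 135],
  [0.006, -0.03, -0.02, 0.18, 0, 0, 135],
  [0.006, -0.034, -0.015, 0.18, 0, 0, 135],
])

```text
time_s: 2.3
tool_pos: [0.3177, 0.4071, 0.2163]
tool_rot: [3.2, 90.0, 25.0]
force: [-0.2, -0.7, -0.6]
width: 0.0402
```

Request:
carry_out([
  [0.006, -0.036, -0.008, 0.18, 0, 0, 135],
  [0.006, -0.037, -0.002, 0.18, 0, 0, 135],
  [0.006, -0.036, 0.005, 0.18, 0, 0, 135],
  [0.006, -0.035, 0.011, 0.18, 0, 0, 135],
  [0.006, -0.032, 0.017, 0.18, 0, 0, 135],
])

```text
time_s: 2.92
tool_pos: [0.344, 0.22, 0.1862]
tool_rot: [48.4, 89.8, 17.0]
force: [-0.3, 0.1, -0.2]
width: 0.0402
```

Request:
carry_out([
  [0.006, -0.029, 0.023, 0.18, 0, 0, 135],
  [0.006, -0.024, 0.028, 0.18, 0, 0, 135],
  [0.006, -0.019, 0.032, 0.18, 0, 0, 135],
  [0.006, -0.013, 0.034, 0.18, 0, 0, 135],
  [0.006, -0.007, 0.036, 0.18, 0, 0, 135],
])

```text
time_s: 3.55
tool_pos: [0.3653, 0.0311, 0.1567]
tool_rot: [89.8, 89.5, 5.1]
force: [-0.0, -0.4, -0.5]
width: 0.0401
```

Run:
```python
from h import *
plan((.3815,.0466,.05,np.radians(-80),135,.03))
p=bot.snapshot("wrist"); print(np.round(p["T"],3).tolist(),p["fx"]); cv2.imwrite("pics/w1.png",p["frame"])
```

```text
t 3.55 pos [0.3653 0.0311 0.1567] th -1.478 q [-14. -12. 126.   0.  66.  71.] F [-0.  -0.4 -0.5] w 0.0401
[[0.0267, 0.0044, -0.0035, np.float64(-0.02), 0, 0, 135], [0.0267, 0.0045, -0.0034, np.float64(-0.02), 0, 0, 135], [0.0267, 0.0045, -0.0033, np.float64(-0.02), 0, 0, 135], [0.0267, 0.0046, -0.0032, np.float64(-0.02), 0, 0, 135]]
[[0.092, -0.963, -0.254, 0.43], [-0.996, -0.088, -0.024, 0.038], [0.0, 0.255, -0.967, 0.283], [0.0, 0.0, 0.0, 1.0]] 296.46005739828735
```

View pics/w1.png

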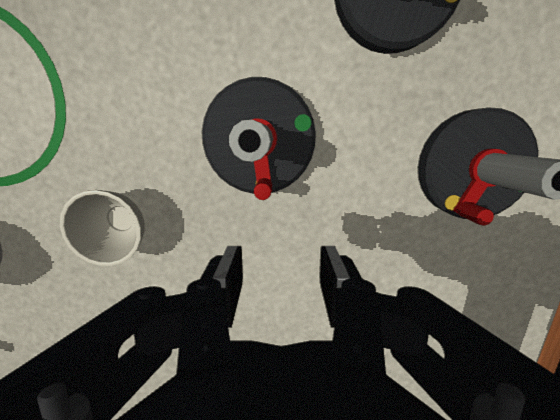

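```bash
cat >> h.py <<'E'
def loc(cam,x,y,span=.02):
    p=bot.snapshot(cam); x,y,s=fit(p,x,y,span); k=knob(p,(x,y)); b=blobs(p,(x,y),.02)
    print(cam,np.round((x,y),4),round(s,1),"knob",k,np.round((x+.04*np.cos(k[0]),y+.04*np.sin(k[0])),4),b)
    return x,y,k[0]
E
python3 - <<'E'
from h import *
x,y,a=loc("wrist",.421,.053)
plan((x+.04*np.cos(a),y+.04*np.sin(a),.05,wrap(a+np.pi/2),135,.03))
E
```

```text
wrist [0.422  0.0555] 38.3 knob (np.float64(3.33), np.float64(51.5)) [0.3827 0.048 ] {'Y': (3.11, 38, 2), 'G': (-1.13, 39, 241), 'R': (-2.94, 24, 735)}
t 3.65 pos [0.3654 0.0298 0.1565] th -1.48 q [-14. -12. 126.   0.  66.  71.] F [-0.3 -0.  -0. ] w 0.0401
[[0.0266, 0.0047, -0.0041, np.float64(-0.024), 0, 0, 135], [0.0266, 0.0048, -0.004, np.float64(-0.024), 0, 0, 135], [0.0266, 0.0049, -0.0039, np.float64(-0.024), 0, 0, 135], [0.0266, 0.005, -0.0038, np.float64(-0.024), 0, 0, 135]]
```

Request:
carry_out([
  [0.026, 0.005, -0.004, -0.025, 0, 0, 135],
  [0.026, 0.005, -0.004, -0.025, 0, 0, 135],
  [0.027, 0.005, -0.004, -0.025, 0, 0, 135],
  [0.027, 0.005, -0.004, -0.025, 0, 0, 135],
])

```text
time_s: 4.15
tool_pos: [0.388, 0.0491, 0.0512]
tool_rot: [75.5, 89.0, -3.2]
force: [0.7, -0.6, 0.8]
width: 0.0401
```

Request:
carry_out([
  [0, 0, 0, 0, 0, 0, 135],
])

```text
time_s: 4.28
tool_pos: [0.3865, 0.0501, 0.0498]
tool_rot: [78.8, 89.3, 0.3]
force: [-0.5, -0.2, 0.9]
width: 0.0402
```

Run:
```python
from h import *
plan((.3827,.048,.05,-1.383,135,.03))
```

```text
t 4.28 pos [0.3865 0.0501 0.0498] th -1.369 q [-10.   4. 126.   0.  49.  68.] F [-0.5 -0.2  0.9] w 0.0402
[[-0.0002, -0.0041, 0.0013, np.float64(0.014), 0, 0, 135]]
```

Request:
carry_out([
  [0, -0.004, 0.001, 0, 0, 0, 200],
  [0, 0, 0, 0, 0, 0, 255],
  [0, 0, 0, 0, 0, 0, 255],
  [0, 0, 0, 0, 0, 0, 255],
], newtons=20)

```text
time_s: 4.78
tool_pos: [0.3826, 0.0486, 0.0515]
tool_rot: [78.0, 89.2, -0.5]
force: [2.6, 0.4, -9.8]
width: 0.0133
```

Run:
```python
from h import *
plan((.3827,.048,.05,-1.383,135,.03)); print(bot.state()["torque"])
```

```text
t 4.78 pos [0.3826 0.0486 0.0515] th -1.368 q [-11.   3. 127.   0.  49.  68.] F [ 2.6  0.4 -9.8] w 0.0133
[[0.0015, 0.0, 0.0006, np.float64(0.015), 0, 0, 135]]
[ 0.09831729 -0.19011983  0.03762333]
```

Request:
carry_out([
  [0.0015, 0, 0, 0, 0, 0, 255],
  [0, 0, 0, 0, 0, 0, 255],
])

```text
time_s: 5.03
tool_pos: [0.3823, 0.0485, 0.0509]
tool_rot: [77.5, 89.2, -1.0]
force: [-1.6, 0.7, -2.8]
width: 0.0134
```

Run:
```python
from h import *
plan((.3827,.048,.05,-1.383,135,.03)); print(bot.state()["torque"])
```

```text
t 5.03 pos [0.3823 0.0485 0.0509] th -1.368 q [-11.   3. 127.   0.  49.  68.] F [-1.6  0.7 -2.8] w 0.0134
[[0.0009, 0.0003, 0.0005, np.float64(0.015), 0, 0, 135]]
[0.11073302 0.24111349 0.02218353]
```

Now swing, in steps.

Request:
carry_out([
  [0, 0.0007, 0.0072, -0.18, 0, 0, 255],
  [0, 0.0007, 0.0072, -0.18, 0, 0, 255],
  [0, 0.0007, 0.0072, -0.18, 0, 0, 255],
])

```text
time_s: 5.4
tool_pos: [0.3922, 0.0287, 0.051]
tool_rot: [41.7, 89.3, -4.9]
force: [1.7, -0.1, -6.5]
width: 0.0133
```

```bash
cat >> h.py <<'E'
def sw(x,y):
    s,P,R,t=pose(); d=P[:2]-(x,y); print("t",round(s["time_s"],2),"z",round(P[2],4),"ang",round(float(np.arctan2(d[1],d[0])),3),"r",round(float(np.hypot(*d)),4),"jaw-90",round(wrap(t-np.pi/2),3),"F rad/tan/z",np.round([R[:,1]@s["force"],R[:,2]@s["force"],s["force"][2]],1),"w",round(s["width"],4))
E
python3 -c "
from h import *
sw(.422,.0555)"
```

```text
t 5.4 z 0.051 ang -2.41 r 0.0401 jaw-90 -2.384 F rad/tan/z [ 1.1  1.1 -6.5] w 0.0133
```

Request:
carry_out([
  [0.0008, 0.0007, 0.0072, -0.18, 0, 0, 255],
  [0, 0.0007, 0.0072, -0.18, 0, 0, 255],
])

```text
time_s: 5.65
tool_pos: [0.4048, 0.0195, 0.0511]
tool_rot: [19.5, 89.2, -5.8]
force: [2.1, 1.2, -7.0]
width: 0.0131
```

```bash
python3 -c "
from h import *
sw(.422,.0555)"
```

```text
t 5.65 z 0.0511 ang -2.016 r 0.0399 jaw-90 -2.013 F rad/tan/z [ 2.   1.3 -7. ] w 0.0131
```

Request:
carry_out([
  [0, 0.0007, 0.0072, -0.18, 0, 0, 255],
  [0, 0.0007, 0.0072, -0.18, 0, 0, 255],
])

```text
time_s: 5.9
tool_pos: [0.4195, 0.0158, 0.0511]
tool_rot: [2.1, 89.2, -2.0]
force: [1.4, 1.4, -8.1]
width: 0.0134
```

```bash
python3 -c "
from h import *
sw(.422,.0555)
loc('top',.422,.0555);print(px(bot.snapshot('wrist'),(.422,.0555,.02)))"
```

```text
t 5.9 z 0.0511 ang -1.635 r 0.0398 jaw-90 -1.643 F rad/tan/z [ 1.5  1.2 -8.1] w 0.0134
top [0.432  0.0605] 15.9 knob (np.float64(5.58), np.float64(0.0)) [0.4625 0.0346] {'R': (2.5, 11, 1)}
[181.54093683 279.6794138 ]
```

Request:
carry_out([
  [0.001, 0.0007, 0.0072, -0.18, 0, 0, 255],
  [0.0005, 0.0007, 0.0072, -0.18, 0, 0, 255],
])

```text
time_s: 6.25
tool_pos: [0.4339, 0.0166, 0.0509]
tool_rot: [-25.6, 89.2, -9.3]
force: [0.6, -1.4, -0.6]
width: 0.0131
```

```bash
python3 -c "
from h import *
sw(.422,.0555)"
```

```text
t 6.25 z 0.0509 ang -1.273 r 0.0407 jaw-90 -1.286 F rad/tan/z [-1.5  0.2 -0.6] w 0.0131
```

Request:
carry_out([
  [0, 0.0007, 0.0065, -0.16, 0, 0, 255],
  [0, 0, 0, 0, 0, 0, 255],
])

```text
time_s: 6.5
tool_pos: [0.4405, 0.019, 0.0511]
tool_rot: [-35.8, 89.2, -10.5]
force: [0.9, -1.1, -6.1]
width: 0.0132
```

```bash
python3 -c "
from h import *
sw(.422,.0555)
crop(bot.snapshot('wrist'),0,420,0,560,1,'w2.png')"
```

```text
t 6.5 z 0.0511 ang -1.103 r 0.0409 jaw-90 -1.13 F rad/tan/z [-1.3  0.2 -6.1] w 0.0132
```

View pics/w2.png

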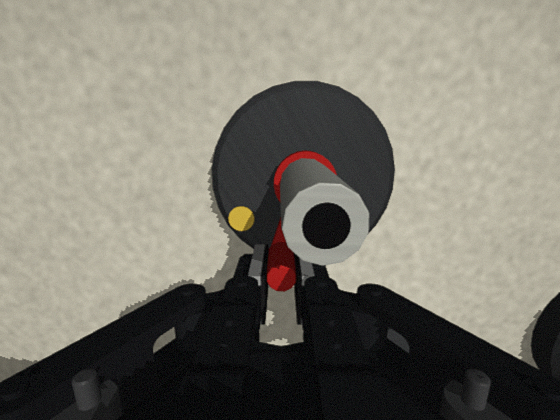

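Request:
carry_out([
  [0, 0, 0, 0, 0, 0, 135],
  [0, 0, 0, 0, 0, 0, 135],
  [-0.05, 0, 0, 0, 0, 0, 135],
  [-0.05, 0, 0, 0, 0, 0, 135],
])

```text
time_s: 7.05
tool_pos: [0.4359, 0.0194, 0.1506]
tool_rot: [-35.1, 89.6, -10.5]
force: [0.8, -0.4, -0.4]
width: 0.0401
```

```bash
cat >> h.py <<'E'
def dots(x,y):
    p=bot.snapshot("wrist"); x,y,s=fit(p,x,y,.01); b=blobs(p,(x,y),.02)
    print("centre",np.round((x,y),4),round(s,1),b)
E
python3 -c "
from h import *
loc('wrist',.422,.0555)
r=np.radians
plan((.380,-.131,.13,r(-112),135))"
```

```text
wrist [0.4325 0.06  ] 38.4 knob (np.float64(4.89), np.float64(47.9)) [0.4396 0.0206] {'Y': (-2.14, 39, 200), 'G': (-0.31, 41, 218), 'R': (2.12, 9, 223)}
t 7.1 pos [0.4395 0.0188 0.1569] th 0.43 q [-13.  -2. 116.   0.  64. -38.] F [4.7 1.2 4.9] w 0.0399
[[0.0019, -0.0079, -0.0083, np.float64(0.17), 0, 0, 135], [0.0019, -0.0092, -0.0069, np.float64(0.17), 0, 0, 135], [0.0019, -0.0103, -0.0052, np.float64(0.17), 0, 0, 135], [0.0019, -0.011, -0.0034, np.float64(0.17), 0, 0, 135], [0.0019, -0.0114, -0.0015, np.float64(0.17), 0, 0, 135]]
[[0.0019, -0.0115, 0.0005, np.float64(0.17), 0, 0, 135], [0.0019, -0.0113, 0.0024, np.float64(0.17), 0, 0, 135], [0.0019, -0.0107, 0.0043, np.float64(0.17), 0, 0, 135], [0.0019, -0.0098, 0.0061, np.float64(0.17), 0, 0, 135], [0.0019, -0.0086, 0.0076, np.float64(0.17), 0, 0, 135]]
[[0.0019, -0.0072, 0.009, np.float64(0.17), 0, 0, 135], [0.0019, -0.0056, 0.0101, np.float64(0.17), 0, 0, 135], [0.0019, -0.0038, 0.0109, np.float64(0.17), 0, 0, 135], [0.0019, -0.0019, 0.0114, np.float64(0.17), 0, 0, 135]]
```

Request:
carry_out([
  [0.002, -0.008, -0.008, 0.17, 0, 0, 135],
  [0.002, -0.009, -0.007, 0.17, 0, 0, 135],
  [0.002, -0.01, -0.005, 0.17, 0, 0, 135],
  [0.002, -0.011, -0.003, 0.17, 0, 0, 135],
  [0.002, -0.011, -0.001, 0.17, 0, 0, 135],
])

```text
time_s: 7.72
tool_pos: [0.4213, -0.0355, 0.1509]
tool_rot: [12.0, 88.4, -13.9]
force: [0.0, 0.4, -0.5]
width: 0.0402
```

Request:
carry_out([
  [0.002, -0.012, 0, 0.17, 0, 0, 135],
  [0.002, -0.011, 0.002, 0.17, 0, 0, 135],
  [0.002, -0.011, 0.004, 0.17, 0, 0, 135],
  [0.002, -0.01, 0.006, 0.17, 0, 0, 135],
  [0.002, -0.009, 0.008, 0.17, 0, 0, 135],
])

```text
time_s: 8.35
tool_pos: [0.3959, -0.0906, 0.1412]
tool_rot: [60.8, 88.2, -15.9]
force: [0.0, 0.0, 0.3]
width: 0.0401
```

Request:
carry_out([
  [0.002, -0.007, 0.009, 0.17, 0, 0, 135],
  [0.002, -0.006, 0.01, 0.17, 0, 0, 135],
  [0.002, -0.004, 0.011, 0.17, 0, 0, 135],
  [0.002, -0.002, 0.011, 0.17, 0, 0, 135],
  [0, 0, 0, 0, 0, 0, 135],
])

```text
time_s: 8.98
tool_pos: [0.375, -0.1341, 0.1335]
tool_rot: [99.0, 88.0, -18.5]
force: [0.7, -0.2, -1.2]
width: 0.0404
```

Run:
```python
from h import *
x,y,a=loc("wrist",.416,-.146)
kx,ky=x+.04*np.cos(a),y+.04*np.sin(a); th=wrap(a+np.pi/2)
plan((kx,ky,.11,th,135,.03),(kx,ky,.05,th,135,.03))
```

```text
wrist [ 0.4155 -0.144 ] 39.1 knob (np.float64(2.76), np.float64(49.2)) [ 0.3784 -0.1291] {'Y': (2.51, 40, 109), 'G': (-1.86, 40, 264), 'R': (2.73, 49, 259)}
t 9.03 pos [ 0.3751 -0.1339  0.1336] th -2.041 q [-37.  -6. 124.   1.  61.  80.] F [ 0.4 -0.2  0.5] w 0.0399
[[0.0236, 0.0007, -0.0057, np.float64(-0.089), 0, 0, 135], [0.03, 0.0, 0.0, np.float64(0.0), 0, 0, 135], [0.03, 0.0, 0.0, np.float64(0.0), 0, 0, 135]]
```

```bash
sed -i 's/^    first=True/    Rt=np.array([[0,-np.sin(t),np.cos(t)],[0,np.cos(t),np.sin(t)],[-1,0,0]]); print("  level: turn y,z",np.round(Ro.from_matrix(R.T@Rt).as_rotvec(),3))/; s/round(-dt,3)/round(float(-dt),3)/' h.py
python3 - <<'E'
from h import *
plan((.3784,-.1291,.11,-1.952,135,.03))
E
```

```text
t 9.03 pos [ 0.3751 -0.1339  0.1336] th -2.041 q [-37.  -6. 124.   1.  61.  80.] F [ 0.4 -0.2  0.5] w 0.0399
  level: turn y,z [-0.006 -0.005 -0.035]
[[0.0236, 0.0007, -0.0057, -0.089, 0, 0, 135]]
```

Request:
carry_out([
  [0.022, 0.001, -0.006, -0.09, -0.005, -0.035, 135],
  [0.02, 0, 0, 0, 0, 0, 135],
  [0, 0, 0, 0, 0, 0, 135],
])

```text
time_s: 9.4
tool_pos: [0.3809, -0.1288, 0.0918]
tool_rot: [52.2, 89.9, -59.3]
force: [-0.9, 1.4, 0.4]
width: 0.0401
```

Run:
```python
from h import *
plan((.3784,-.1291,.05,-1.952,135,.03))
```

```text
t 9.4 pos [ 0.3809 -0.1288  0.0918] th -1.946 q [-36.   1. 123.  -0.  56.  76.] F [-0.9  1.4  0.4] w 0.0401
  level: turn y,z [ 0.001  0.002 -0.002]
[[0.0209, -0.0011, 0.0006, 0.003, 0, 0, 135], [0.0209, -0.0011, 0.0006, 0.003, 0, 0, 135]]
```

Request:
carry_out([
  [0.021, -0.001, 0.0005, 0, 0, 0, 135],
  [0.021, -0.001, 0.0005, 0, 0, 0, 135],
  [0, 0, 0, 0, 0, 0, 200],
  [0, 0, 0, 0, 0, 0, 255],
  [0, 0, 0, 0, 0, 0, 255],
], newtons=20)

```text
time_s: 10.02
tool_pos: [0.3817, -0.1298, 0.0531]
tool_rot: [70.3, 89.5, -40.8]
force: [1.7, -0.9, -8.4]
width: 0.0131
```

Request:
carry_out([
  [0.001, 0, 0, 0, 0, 0, 255],
  [0, 0.0007, 0.0072, -0.18, 0, 0, 255],
  [0, 0.0007, 0.0072, -0.18, 0, 0, 255],
  [0, 0.0007, 0.0072, -0.18, 0, 0, 255],
])

```text
time_s: 10.52
tool_pos: [0.3792, -0.1506, 0.0527]
tool_rot: [41.5, 89.6, -37.7]
force: [2.2, -0.3, -8.3]
width: 0.0131
```

```bash
python3 -c "
from h import *
sw(.4155,-.144); dots(.4155,-.144)"
```

```text
t 10.53 z 0.0527 ang -2.962 r 0.0369 jaw-90 -2.953 F rad/tan/z [ 2.1  0.7 -8.3] w 0.0131
centre [ 0.4155 -0.1445] 32.4 {'Y': (2.57, 41, 438), 'G': (-1.87, 39, 517), 'R': (0.38, 10, 595)}
```

Request:
carry_out([
  [0.002, 0.0005, 0.0072, -0.18, 0, 0, 255],
  [0.001, 0.0005, 0.0072, -0.18, 0, 0, 255],
])

```text
time_s: 10.82
tool_pos: [0.3851, -0.1656, 0.0523]
tool_rot: [14.9, 89.5, -43.3]
force: [0.6, 4.8, 6.9]
width: 0.0131
```

```bash
python3 -c "
from h import *
sw(.4155,-.144); dots(.4155,-.144)"
```

```text
t 10.82 z 0.0523 ang -2.523 r 0.0373 jaw-90 -2.586 F rad/tan/z [ 3.1 -3.7  6.9] w 0.0131
centre [ 0.4155 -0.1445] 32.6 {'Y': (2.59, 40, 521), 'G': (-1.84, 41, 372), 'R': (0.56, 9, 617)}
```

Request:
carry_out([
  [0, 0.0005, 0.0072, -0.18, 0, 0, 255],
  [0, 0.0005, 0.0072, -0.18, 0, 0, 255],
])

```text
time_s: 11.12
tool_pos: [0.3951, -0.1763, 0.0528]
tool_rot: [-0.0, 89.5, -37.1]
force: [1.9, 0.6, -7.4]
width: 0.0132
```

```bash
python3 -c "
from h import *
sw(.4155,-.144); dots(.4155,-.144)"
```

```text
t 11.12 z 0.0528 ang -2.135 r 0.0382 jaw-90 -2.218 F rad/tan/z [ 1.7  1.1 -7.4] w 0.0132
centre [ 0.417  -0.1465] 32.8 {'Y': (2.64, 40, 544), 'G': (-1.72, 44, 24), 'R': (0.98, 9, 632)}
```

Request:
carry_out([
  [0.001, 0.0007, 0.0072, -0.18, 0, 0, 255],
  [0, 0.0007, 0.0072, -0.18, 0, 0, 255],
  [0, 0.0003, 0.004, -0.1, 0, 0, 255],
])

```text
time_s: 11.55
tool_pos: [0.4122, -0.1836, 0.0526]
tool_rot: [-30.2, 89.6, -40.8]
force: [0.5, -1.3, -4.8]
width: 0.013
```

```bash
python3 -c "
from h import *
sw(.417,-.1465); dots(.417,-.1465)"
```

```text
t 11.55 z 0.0526 ang -1.701 r 0.0374 jaw-90 -1.756 F rad/tan/z [-1.2  0.7 -4.8] w 0.013
centre [ 0.4185 -0.1465] 32.6 {'Y': (2.69, 41, 593), 'G': (-1.63, 17, 2), 'R': (1.45, 9, 639)}
```

Request:
carry_out([
  [0, 0, 0, 0, 0, 0, 135],
  [0, 0, 0, 0, 0, 0, 135],
  [-0.05, 0, 0, 0, 0, 0, 135],
  [-0.04, 0, 0, 0, 0, 0, 135],
])

```text
time_s: 12.1
tool_pos: [0.4103, -0.1818, 0.1426]
tool_rot: [-28.2, 89.9, -39.5]
force: [1.1, -0.1, 0.3]
width: 0.04
```

```bash
python3 -c "
from h import *
loc('wrist',.4185,-.1465)
plan((.546,-.088,.13,-.12,135))"
```

```text
wrist [ 0.419  -0.1465] 39.3 knob (np.float64(4.53), np.float64(48.4)) [ 0.4117 -0.1858] {'Y': (2.71, 41, 246), 'G': (-0.98, 7, 2), 'R': (1.5, 9, 251)}
t 12.15 pos [ 0.4126 -0.1834  0.1474] th -0.195 q [-39.   1. 115.   0.  64. -28.] F [ 3.8 -1.1  3.2] w 0.0402
  level: turn y,z [-0.     0.008  0.004]
[[0.0058, 0.0398, 0.0375, -0.025, 0, 0, 135], [0.0058, 0.0389, 0.0384, -0.025, 0, 0, 135], [0.0058, 0.0379, 0.0394, -0.025, 0, 0, 135]]
```

Request:
carry_out([
  [0.006, 0.04, 0.037, -0.025, 0, 0, 135],
  [0.006, 0.039, 0.038, -0.025, 0, 0, 135],
  [0.006, 0.038, 0.04, -0.025, 0, 0, 135],
  [0, 0, 0, 0, 0, 0, 135],
])

```text
time_s: 12.65
tool_pos: [0.5525, -0.0881, 0.1337]
tool_rot: [-27.8, 88.9, -35.4]
force: [-0.1, -0.4, -0.6]
width: 0.0403
```

```bash
cat >> h.py <<'E'
def ap(x,y,zs=(.095,.05),sgn=1):
    x,y,a=loc("wrist",x,y); kx,ky=x+.04*np.cos(a),y+.04*np.sin(a); th=wrap(a+sgn*np.pi/2)
    plan(*[(kx,ky,z,th,135,.03) for z in zs])
E
python3 -c "
from h import *
ap(.551,-.048)"
```

```text
wrist [ 0.553  -0.0455] 37.8 knob (np.float64(4.53), np.float64(50.5)) [ 0.5457 -0.0848] {'Y': (-1.94, 39, 12), 'G': (0.05, 40, 271), 'R': (1.44, 10, 268)}
t 12.7 pos [ 0.5512 -0.089   0.1337] th -0.136 q [-21.  15. 101.  -0.  63. -13.] F [-0.3 -0.1 -0. ] w 0.0402
  level: turn y,z [0.003 0.016 0.01 ]
[[0.0194, 0.0017, -0.003, 0.023, 0, 0, 135], [0.0194, 0.0016, -0.003, 0.023, 0, 0, 135], [0.0225, 0.0, 0.0, 0.0, 0, 0, 135], [0.0225, 0.0, 0.0, 0.0, 0, 0, 135]]
```

Request:
carry_out([
  [0.019, 0.002, -0.003, 0.023, 0.015, 0.01, 135],
  [0.019, 0.002, -0.003, 0.023, 0, 0, 135],
  [0, 0, 0, 0, 0, 0, 135],
])

```text
time_s: 13.08
tool_pos: [0.5428, -0.0857, 0.0927]
tool_rot: [146.0, 89.8, 135.2]
force: [0.4, 0.5, -0.1]
width: 0.0399
```

```bash
python3 -c "
from h import *
plan((.5457,-.0848,.05,-.182,135,.03))"
```

```text
t 13.07 pos [ 0.5428 -0.0857  0.0927] th -0.187 q [-21.  18. 102.   0.  60. -11.] F [ 0.4  0.5 -0.1] w 0.0399
  level: turn y,z [-0.001 -0.002 -0.002]
[[0.0214, 0.0007, 0.0013, -0.003, 0, 0, 135], [0.0214, 0.0007, 0.0013, -0.003, 0, 0, 135]]
```

Request:
carry_out([
  [0.021, 0.0007, 0.0013, 0, 0, 0, 135],
  [0.021, 0.0007, 0.0013, 0, 0, 0, 135],
  [0, 0, 0, 0, 0, 0, 135],
  [0, 0, 0, 0, 0, 0, 200],
  [0, 0, 0, 0, 0, 0, 255],
], newtons=20)

```text
time_s: 13.7
tool_pos: [0.5449, -0.088, 0.0521]
tool_rot: [118.7, 89.9, 107.5]
force: [1.7, 0.6, -6.9]
width: 0.0134
```

Request:
carry_out([
  [0, 0, 0, 0, 0, 0, 255],
  [0.001, 0.0007, 0.0072, -0.18, 0, 0, 255],
  [0, 0.0007, 0.0072, -0.18, 0, 0, 255],
  [0, 0.0007, 0.0072, -0.18, 0, 0, 255],
])

```text
time_s: 14.2
tool_pos: [0.5675, -0.0865, 0.0523]
tool_rot: [0.6, 89.8, 21.2]
force: [2.2, 0.6, -6.1]
width: 0.0129
```

```bash
python3 -c "
from h import *
sw(.553,-.0455); dots(.553,-.0455)"
```

```text
t 14.2 z 0.0523 ang -1.23 r 0.0435 jaw-90 -1.211 F rad/tan/z [-0.3  2.2 -6.1] w 0.0129
centre [ 0.5525 -0.0455] 32.6 {'Y': (-1.81, 41, 350), 'G': (0.04, 40, 547), 'R': (-1.23, 53, 712)}
```

Request:
carry_out([
  [0.001, 0.001, 0.0072, -0.18, 0, 0, 255],
  [0.001, 0.001, 0.0072, -0.18, 0, 0, 255],
  [0, 0.001, 0.0072, -0.18, 0, 0, 255],
])

```text
time_s: 14.62
tool_pos: [0.5867, -0.0729, 0.0522]
tool_rot: [-48.8, 89.6, 3.2]
force: [0.7, 1.8, -6.6]
width: 0.0131
```

```bash
python3 -c "
from h import *
sw(.553,-.0455); dots(.553,-.0455)"
```

```text
t 14.62 z 0.0522 ang -0.682 r 0.0434 jaw-90 -0.663 F rad/tan/z [ 0.5  1.8 -6.6] w 0.0131
centre [ 0.553  -0.0445] 31.6 {'Y': (-1.78, 40, 503), 'G': (0.08, 42, 343), 'R': (-0.69, 54, 634)}
```

Request:
carry_out([
  [0.001, 0.001, 0.0072, -0.18, 0, 0, 255],
  [0, 0.001, 0.0072, -0.18, 0, 0, 255],
])

```text
time_s: 14.92
tool_pos: [0.5932, -0.0592, 0.052]
tool_rot: [-70.7, 89.6, 2.1]
force: [1.2, 2.4, -5.7]
width: 0.0132
```

```bash
python3 -c "
from h import *
sw(.553,-.0455); dots(.553,-.0455)"
```

```text
t 14.93 z 0.052 ang -0.329 r 0.0425 jaw-90 -0.299 F rad/tan/z [-0.4  2.6 -5.7] w 0.0132
centre [ 0.552  -0.0425] 30.2 {'Y': (-1.46, 40, 527), 'G': (0.4, 43, 233), 'R': (2.93, 10, 579)}
```

Request:
carry_out([
  [0, 0, 0, 0, 0, 0, 135],
  [0, 0, 0, 0, 0, 0, 135],
  [-0.05, 0, 0, 0, 0, 0, 135],
  [-0.04, 0, 0, 0, 0, 0, 135],
])

```text
time_s: 15.48
tool_pos: [0.5901, -0.0591, 0.1414]
tool_rot: [3.7, 89.9, 76.0]
force: [-0.5, -0.5, 0.6]
width: 0.04
```

```bash
python3 -c "
from h import *
loc('wrist',.553,-.043)
plan((.715,-.119,.14,-1.29,135))"
```

```text
wrist [ 0.5515 -0.043 ] 37.6 knob (np.float64(5.94), np.float64(53.2)) [ 0.5892 -0.0565] {'Y': (-1.42, 39, 229), 'G': (0.41, 40, 230), 'R': (-0.33, 43, 440)}
t 15.53 pos [ 0.5926 -0.0598  0.1468] th 1.262 q [-17.  19.  94.   0.  67. -90.] F [ 3.1 -0.8  3.2] w 0.0404
  level: turn y,z [-0.001  0.001  0.007]
[[0.0005, -0.009, -0.0013, 0.17, 0, 0, 135], [0.0005, -0.0091, 0.0003, 0.17, 0, 0, 135], [0.0005, -0.0089, 0.0018, 0.17, 0, 0, 135], [0.0005, -0.0085, 0.0033, 0.17, 0, 0, 135], [0.0005, -0.0078, 0.0046, 0.17, 0, 0, 135]]
[[0.0005, -0.0069, 0.0059, 0.17, 0, 0, 135], [0.0005, -0.0058, 0.007, 0.17, 0, 0, 135], [0.0005, -0.0045, 0.0079, 0.17, 0, 0, 135], [0.0005, -0.0031, 0.0085, 0.17, 0, 0, 135], [0.0005, -0.0016, 0.0089, 0.17, 0, 0, 135]]
[[0.0005, -0.0001, 0.0091, 0.17, 0, 0, 135], [0.0005, 0.0014, 0.009, 0.17, 0, 0, 135], [0.0005, 0.0029, 0.0086, 0.17, 0, 0, 135], [0.0005, 0.0043, 0.008, 0.17, 0, 0, 135], [0.0005, 0.0056, 0.0071, 0.17, 0, 0, 135]]
```

Request:
carry_out([
  [0, -0.009, -0.001, 0.17, 0, 0, 135],
  [0, -0.009, 0, 0.17, 0, 0, 135],
  [0, -0.009, 0.002, 0.17, 0, 0, 135],
  [0, -0.0085, 0.003, 0.17, 0, 0, 135],
  [0, -0.008, 0.005, 0.17, 0, 0, 135],
])

```text
time_s: 16.15
tool_pos: [0.6355, -0.0833, 0.1516]
tool_rot: [-38.6, 89.2, -17.6]
force: [-0.2, 1.0, -0.2]
width: 0.0403
```

Request:
carry_out([
  [0, -0.007, 0.006, 0.17, 0, 0, 135],
  [0, -0.006, 0.007, 0.17, 0, 0, 135],
  [0, -0.0045, 0.008, 0.17, 0, 0, 135],
  [0, -0.003, 0.0085, 0.17, 0, 0, 135],
  [0, -0.0015, 0.009, 0.17, 0, 0, 135],
])

```text
time_s: 16.77
tool_pos: [0.6764, -0.1089, 0.1528]
tool_rot: [7.1, 89.1, -23.2]
force: [0.2, 1.5, -0.4]
width: 0.0399
```

Request:
carry_out([
  [0, 0, 0.009, 0.17, 0, 0, 135],
  [0, 0.0015, 0.009, 0.17, 0, 0, 135],
  [0, 0.003, 0.0085, 0.17, 0, 0, 135],
  [0, 0.0045, 0.008, 0.17, 0, 0, 135],
  [0, 0.0055, 0.007, 0.15, 0, 0, 135],
])

```text
time_s: 17.4
tool_pos: [0.7155, -0.1361, 0.1538]
tool_rot: [52.2, 89.1, -28.4]
force: [0.0, -0.1, -0.1]
width: 0.04
```

Request:
carry_out([
  [0, 0, 0, 0, 0, 0, 135],
])

```text
time_s: 17.52
tool_pos: [0.7156, -0.137, 0.1538]
tool_rot: [51.5, 89.0, -29.2]
force: [-0.2, 0.5, 0.4]
width: 0.0402
```

```bash
python3 -c "
from h import *
ap(.677,-.13,(.095,),-1)"
```

```text
wrist [ 0.6785 -0.1255] 29.4 knob (np.float64(0.18), np.float64(59.1)) [ 0.7179 -0.1183] {'Y': (0.04, 42, 55), 'G': (1.92, 40, 120), 'R': (0.23, 20, 714)}
t 17.57 pos [ 0.7153 -0.1367  0.1537] th -1.408 q [-20.  34.  72.  -0.  73.  61.] F [-0.9  0.6  0.4] w 0.0399
  level: turn y,z [ 0.001  0.01  -0.013]
[[0.0196, 0.0018, -0.0059, -0.006, 0, 0, 135], [0.0196, 0.0019, -0.0059, -0.006, 0, 0, 135], [0.0196, 0.0019, -0.0059, -0.006, 0, 0, 135]]
```

Request:
carry_out([
  [0.018, 0.002, -0.006, 0, 0.01, -0.013, 135],
  [0.018, 0.002, -0.006, 0, 0, 0, 135],
  [0.018, 0.002, -0.006, 0, 0, 0, 135],
  [0, 0, 0, 0, 0, 0, 135],
])

```text
time_s: 18.08
tool_pos: [0.7166, -0.1153, 0.0935]
tool_rot: [-118.4, 89.7, 161.2]
force: [1.3, 0.1, -0.0]
width: 0.0402
```

```bash
python3 -c "
from h import *
crop(bot.snapshot('wrist'),0,420,0,560,1,'w3.png')
ap(.677,-.128,(.05,),-1)"
```

```text
wrist [ 0.681  -0.1285] 23.6 knob (np.float64(0.27), np.float64(58.3)) [ 0.7196 -0.1178] {'Y': (0.12, 40, 79), 'G': (2.04, 38, 50), 'R': (0.41, 17, 1097)}
t 18.18 pos [ 0.7181 -0.1165  0.0962] th -1.404 q [-19.  38.  73.  -0.  69.  62.] F [-1.   0.   0.4] w 0.0403
  level: turn y,z [ 0.    -0.001  0.001]
[[0.0231, 0.0006, 0.0008, -0.052, 0, 0, 135], [0.0231, 0.0006, 0.0008, -0.052, 0, 0, 135]]
```

View pics/w3.png

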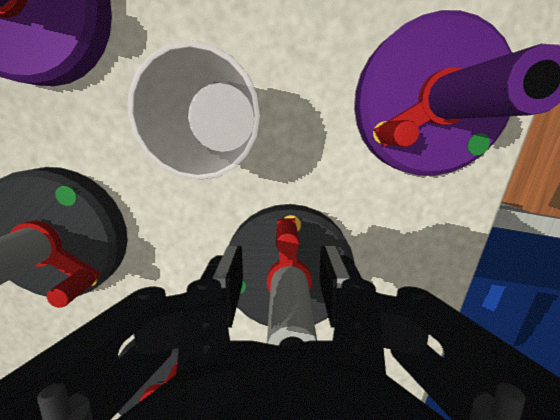

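Request:
carry_out([
  [0.023, 0.0005, 0.001, -0.05, 0, 0, 135],
  [0.022, 0.0005, 0.001, -0.04, 0, 0, 135],
  [0, 0, 0, 0, 0, 0, 135],
  [0, 0, 0, 0, 0, 0, 200],
  [0, 0, 0, 0, 0, 0, 255],
], newtons=20)

```text
time_s: 18.8
tool_pos: [0.723, -0.12, 0.0566]
tool_rot: [53.4, 89.6, -21.8]
force: [-0.3, 0.9, -6.1]
width: 0.0131
```

Request:
carry_out([
  [0, 0, 0, 0, 0, 0, 255],
  [0.001, -0.0007, -0.0072, -0.18, 0, 0, 255],
  [0, -0.0007, -0.0072, -0.18, 0, 0, 255],
  [0, -0.0007, -0.0072, -0.18, 0, 0, 255],
])

```text
time_s: 19.3
tool_pos: [0.7131, -0.0992, 0.0565]
tool_rot: [46.0, 89.4, 2.5]
force: [0.2, 3.4, -4.3]
width: 0.0131
```

```bash
python3 -c "
from h import *
sw(.679,-.1285); dots(.679,-.1285)"
```

```text
t 19.3 z 0.0565 ang 0.71 r 0.045 jaw-90 -2.33 F rad/tan/z [ 2.6 -2.3 -4.3] w 0.0131
centre [ 0.678  -0.1275] 17.6 {'G': (1.89, 41, 264), 'R': (0.52, 21, 1050)}
```

Request:
carry_out([
  [0.001, -0.0007, -0.0072, -0.18, 0, 0, 255],
  [0.001, -0.0007, -0.0072, -0.18, 0, 0, 255],
  [0, -0.0007, -0.0072, -0.18, 0, 0, 255],
])

```text
time_s: 19.73
tool_pos: [0.6937, -0.0861, 0.0565]
tool_rot: [30.5, 89.4, 18.4]
force: [-2.7, 3.2, -3.2]
width: 0.0129
```

```bash
python3 -c "
from h import *
sw(.679,-.1285); dots(.679,-.1285)"
```

```text
t 19.73 z 0.0565 ang 1.237 r 0.0449 jaw-90 -1.781 F rad/tan/z [ 2.6 -3.3 -3.2] w 0.0129
centre [ 0.6775 -0.1275] 16.3 {'Y': (0.18, 46, 35), 'G': (1.96, 41, 319), 'R': (1.07, 24, 1430)}
```

Request:
carry_out([
  [0.001, -0.0007, -0.0072, -0.18, 0, 0, 255],
  [0, -0.0007, -0.0072, -0.18, 0, 0, 255],
])

```text
time_s: 20.02
tool_pos: [0.678, -0.0841, 0.0564]
tool_rot: [25.5, 89.4, 34.4]
force: [-4.0, 3.0, -2.1]
width: 0.0131
```

```bash
python3 -c "
from h import *
sw(.679,-.1285); dots(.679,-.1285)"
```

```text
t 20.02 z 0.0564 ang 1.594 r 0.0445 jaw-90 -1.416 F rad/tan/z [ 3.6 -3.5 -2.1] w 0.0131
centre [ 0.6785 -0.1285] 18.0 {'G': (2.01, 45, 77), 'R': (1.48, 23, 1234)}
```

Request:
carry_out([
  [0.001, -0.0007, -0.0072, -0.18, 0, 0, 255],
  [0, -0.0007, -0.0072, -0.18, 0, 0, 255],
  [0, -0.0005, -0.005, -0.13, 0, 0, 255],
])

```text
time_s: 20.45
tool_pos: [0.658, -0.0908, 0.0565]
tool_rot: [25.3, 89.5, 62.7]
force: [-0.4, -0.5, -4.4]
width: 0.0127
```

```bash
python3 -c "
from h import *
sw(.679,-.1285); dots(.679,-.1285)"
```

```text
t 20.45 z 0.0565 ang 2.079 r 0.0431 jaw-90 -0.918 F rad/tan/z [-0.2 -0.6 -4.4] w 0.0127
centre [ 0.6785 -0.1295] 18.3 {'G': (2.05, 46, 60), 'R': (1.75, 16, 858)}
```

Request:
carry_out([
  [0, 0, 0, 0, 0, 0, 135],
  [0, 0, 0, 0, 0, 0, 135],
  [-0.05, 0, 0, 0, 0, 0, 135],
  [-0.04, 0, 0, 0, 0, 0, 135],
])

```text
time_s: 21.0
tool_pos: [0.6574, -0.0926, 0.1467]
tool_rot: [42.8, 89.6, 79.6]
force: [-0.1, 0.9, 1.4]
width: 0.0401
```

```bash
python3 -c "
from h import *
loc('wrist',.679,-.128); loc('top',.679,-.128); loc('scene',.679,-.128)
plan((.6585,.013,.14,-.45,135))"
```

```text
wrist [ 0.6785 -0.13  ] 27.6 knob (np.float64(2.07), np.float64(59.3)) [ 0.6594 -0.0949] {'Y': (0.27, 39, 153), 'G': (2.06, 47, 18), 'R': (2.0, 21, 753)}
top [ 0.679  -0.1335] 15.7 knob (np.float64(1.98), np.float64(38.3)) [ 0.6631 -0.0968] {'Y': (0.4, 43, 11), 'R': (1.88, 35, 32)}
scene [ 0.6775 -0.1315] 28.3 knob (np.float64(2.07), np.float64(50.7)) [ 0.6584 -0.0964] {'Y': (0.31, 39, 18), 'R': (2.53, 20, 87)}
t 21.15 pos [ 0.6587 -0.0929  0.148 ] th 0.646 q [-18.  27.  83.   0.  70. -55.] F [ 0.1  0.1 -0.6] w 0.0401
  level: turn y,z [-0.003  0.008 -0.001]
[[0.0011, 0.0121, 0.0091, 0.157, 0, 0, 135], [0.0011, 0.0134, 0.0071, 0.157, 0, 0, 135], [0.0011, 0.0143, 0.0049, 0.157, 0, 0, 135], [0.0011, 0.0149, 0.0026, 0.157, 0, 0, 135], [0.0011, 0.0151, 0.0003, 0.157, 0, 0, 135]]
[[0.0011, 0.015, -0.0021, 0.157, 0, 0, 135], [0.0011, 0.0145, -0.0044, 0.157, 0, 0, 135]]
```

Request:
carry_out([
  [0.001, 0.012, 0.009, 0.157, 0.008, 0, 135],
  [0.001, 0.013, 0.007, 0.157, 0, 0, 135],
  [0.001, 0.014, 0.005, 0.157, 0, 0, 135],
  [0.001, 0.015, 0.003, 0.157, 0, 0, 135],
  [0.001, 0.015, 0, 0.157, 0, 0, 135],
])

```text
time_s: 21.78
tool_pos: [0.6581, -0.0169, 0.1368]
tool_rot: [174.4, 89.5, 164.3]
force: [-0.4, 0.3, 0.3]
width: 0.04
```

Request:
carry_out([
  [0.001, 0.015, -0.002, 0.157, 0, 0, 135],
  [0.001, 0.0145, -0.004, 0.157, 0, 0, 135],
  [0, 0, 0, 0, 0, 0, 135],
])

```text
time_s: 22.15
tool_pos: [0.6579, 0.0154, 0.13]
tool_rot: [-163.4, 89.2, 167.7]
force: [-0.1, 0.4, -0.8]
width: 0.0402
```

```bash
python3 -c "
from h import *
ap(.676,.0495)"
```

```text
wrist [0.677 0.051] 38.3 knob (np.float64(4.2), np.float64(51.2)) [0.6574 0.0161] {'Y': (-2.34, 40, 126), 'G': (-0.43, 40, 281), 'R': (-2.1, 45, 417)}
t 22.2 pos [0.6579 0.0148 0.1301] th -0.503 q [-9. 28. 84.  0. 69. 20.] F [-0.4 -0.8  0.4] w 0.0402
  level: turn y,z [-0.    -0.013  0.004]
[[0.0175, 0.0005, -0.0006, 0.005, 0, 0, 135], [0.0175, 0.0005, -0.0006, 0.005, 0, 0, 135], [0.0225, 0.0, 0.0, 0.0, 0, 0, 135], [0.0225, 0.0, 0.0, 0.0, 0, 0, 135]]
```

Request:
carry_out([
  [0.0175, 0.0005, -0.0005, 0.005, -0.013, 0.004, 135],
  [0.0175, 0.0005, -0.0005, 0.005, 0, 0, 135],
  [0.022, 0, 0, 0, 0, 0, 135],
  [0.022, 0, 0, 0, 0, 0, 135],
  [0, 0, 0, 0, 0, 0, 135],
])

```text
time_s: 22.82
tool_pos: [0.6568, 0.013, 0.046]
tool_rot: [-128.8, 89.9, -157.9]
force: [-0.8, -1.1, 1.5]
width: 0.04
```

```bash
python3 -c "
from h import *
plan((.6574,.0161,.05,-.513,255))"
```

```text
t 22.82 pos [0.6568 0.013  0.046 ] th -0.508 q [-9. 34. 86. -0. 60. 20.] F [-0.8 -1.1  1.5] w 0.04
  level: turn y,z [ 0.001 -0.001  0.002]
[[-0.004, 0.0029, -0.001, 0.005, 0, 0, 255]]
```

Request:
carry_out([
  [-0.003, 0.003, -0.001, 0, 0, 0, 135],
  [0, 0, 0, 0, 0, 0, 200],
  [0, 0, 0, 0, 0, 0, 255],
  [0, 0, 0, 0, 0, 0, 255],
], newtons=20)

```text
time_s: 23.32
tool_pos: [0.6587, 0.016, 0.0508]
tool_rot: [-44.4, 89.9, -73.5]
force: [0.7, -1.0, -5.0]
width: 0.0131
```

Request:
carry_out([
  [0.001, 0.0007, 0.0072, -0.18, 0, 0, 255],
  [0, 0.0007, 0.0072, -0.18, 0, 0, 255],
  [0, 0.0007, 0.0072, -0.18, 0, 0, 255],
])

```text
time_s: 23.7
tool_pos: [0.6799, 0.0112, 0.0509]
tool_rot: [-68.8, 89.9, -66.0]
force: [-0.0, 1.1, -3.4]
width: 0.013
```

```bash
python3 -c "
from h import *
sw(.677,.051); dots(.677,.051)"
```

```text
t 23.7 z 0.0509 ang -1.499 r 0.0399 jaw-90 -1.522 F rad/tan/z [ 1.1  0.1 -3.4] w 0.013
centre [0.677 0.051] 31.9 {'Y': (-2.29, 41, 391), 'G': (-0.43, 40, 533), 'R': (1.63, 10, 628)}
```

Request:
carry_out([
  [0.001, 0.0007, 0.0072, -0.18, 0, 0, 255],
  [0, 0.0007, 0.0072, -0.18, 0, 0, 255],
])

```text
time_s: 24.0
tool_pos: [0.6945, 0.0146, 0.0509]
tool_rot: [-82.9, 89.9, -59.1]
force: [0.3, -0.0, -2.5]
width: 0.0128
```

```bash
python3 -c "
from h import *
sw(.677,.051); dots(.677,.051)"
```

```text
t 24.0 z 0.0509 ang -1.123 r 0.0404 jaw-90 -1.156 F rad/tan/z [-0.2  0.3 -2.5] w 0.0128
centre [0.678 0.051] 31.4 {'Y': (-2.09, 40, 500), 'G': (-0.24, 40, 498), 'R': (1.98, 10, 632)}
```

Request:
carry_out([
  [0, 0.0007, 0.0072, -0.18, 0, 0, 255],
])

```text
time_s: 24.18
tool_pos: [0.7013, 0.0184, 0.0508]
tool_rot: [-73.5, 89.9, -39.3]
force: [-0.3, -0.6, -2.6]
width: 0.0134
```

```bash
python3 -c "
from h import *
sw(.677,.051); dots(.677,.051)"
```

```text
t 24.18 z 0.0508 ang -0.931 r 0.0407 jaw-90 -0.973 F rad/tan/z [-0.3 -0.6 -2.6] w 0.0134
centre [0.6785 0.0515] 31.1 {'Y': (-1.9, 40, 483), 'G': (-0.06, 40, 504), 'R': (2.18, 10, 638)}
```

Request:
carry_out([
  [0, 0, 0, 0, 0, 0, 135],
  [0, 0, 0, 0, 0, 0, 135],
  [-0.05, 0, 0, 0, 0, 0, 135],
  [-0.06, 0, 0, 0, 0, 0, 135],
  [-0.04, 0, 0, 0, 0, 0, 135],
])

```text
time_s: 24.85
tool_pos: [0.6983, 0.019, 0.2004]
tool_rot: [146.1, 89.6, 179.6]
force: [-0.2, 0.3, -0.2]
width: 0.0399
```

```bash
python3 -c "
from h import *
loc('wrist',.677,.051)
for n,x,y in (('A',.677,.051),('B',.6785,-.131),('C',.5515,-.043),('D',.4325,.06),('E',.419,-.1465)): print(n); loc('top',x,y); loc('scene',x,y)
"
```

```text
wrist [0.678  0.0515] 37.3 knob (np.float64(5.34), np.float64(55.7)) [0.7015 0.0191] {'Y': (-1.86, 39, 138), 'G': (-0.04, 40, 158), 'R': (-0.94, 40, 336)}
A
top [0.682 0.049] 13.0 knob (np.float64(0.51), np.float64(0.9)) [0.7169 0.0685] {'R': (2.41, 15, 7)}
scene [0.6775 0.05  ] 32.0 knob (np.float64(5.31), np.float64(43.3)) [0.7    0.0169] {'G': (-0.04, 38, 22), 'R': (-1.21, 26, 94)}
B
top [ 0.7155 -0.102 ] -0.2 knob (np.float64(6.27), np.float64(0.0)) [ 0.7555 -0.1025] {}
scene [ 0.6745 -0.132 ] 32.7 knob (np.float64(1.56), np.float64(25.7)) [ 0.6749 -0.092 ] {'Y': (0.26, 42, 3), 'G': (1.94, 45, 1), 'R': (2.22, 15, 11)}
C
top [ 0.516 -0.061] 0.2 knob (np.float64(6.27), np.float64(0.0)) [ 0.556  -0.0615] {}
scene [ 0.55   -0.0455] 30.1 knob (np.float64(6.09), np.float64(43.6)) [ 0.5893 -0.0532] {'Y': (-1.41, 39, 10), 'G': (0.43, 39, 19), 'R': (-0.7, 21, 85)}
D
top [0.4455 0.072 ] 7.8 knob (np.float64(0.69), np.float64(1.8)) [0.4763 0.0975] {}
scene [0.43   0.0565] 32.2 knob (np.float64(4.86), np.float64(33.9)) [0.4359 0.0169] {'G': (-0.28, 41, 13), 'R': (-1.64, 43, 37)}
E
top [ 0.443  -0.1235] 0.2 knob (np.float64(6.27), np.float64(0.0)) [ 0.483 -0.124] {}
scene [ 0.415 -0.151] 32.6 knob (np.float64(4.53), np.float64(29.1)) [ 0.4077 -0.1903] {'Y': (2.64, 41, 12), 'R': (1.12, 5, 19)}
```

```bash
python3 -c "
from h import *
plan((.659,-.095,.15,.50,135),(.659,-.095,.1,.50,135,.03))"
```

```text
t 25.4 pos [0.6971 0.0192 0.1955] th 0.589 q [ -8.  29.  75.  -0.  77. -42.] F [-0.4 -1.  -0.3] w 0.0404
  level: turn y,z [ 0.    -0.009 -0.007]
[[0.0152, -0.0246, -0.0317, 0.03, 0, 0, 135], [0.0152, -0.0255, -0.031, 0.03, 0, 0, 135], [0.0152, -0.0264, -0.0302, 0.03, 0, 0, 135], [0.025, 0.0, 0.0, 0.0, 0, 0, 135], [0.025, 0.0, 0.0, 0.0, 0, 0, 135]]
```

Request:
carry_out([
  [0.015, -0.025, -0.032, 0.03, -0.009, -0.007, 135],
  [0.015, -0.0255, -0.031, 0.03, 0, 0, 135],
  [0.015, -0.026, -0.03, 0.03, 0, 0, 135],
  [0.025, 0, 0, 0, 0, 0, 135],
  [0.02, 0, 0, 0, 0, 0, 135],
])

```text
time_s: 26.02
tool_pos: [0.6585, -0.098, 0.1029]
tool_rot: [-46.8, 89.9, -18.4]
force: [0.5, 0.1, -0.8]
width: 0.0403
```

Request:
carry_out([
  [0, 0, 0, 0, 0, 0, 135],
])

```text
time_s: 26.15
tool_pos: [0.6571, -0.0974, 0.1005]
tool_rot: [132.4, 89.9, 160.8]
force: [-0.5, 0.2, 0.4]
width: 0.0403
```

```bash
python3 -c "
from h import *
ap(.6785,-.131,(.05,),-1)"
```

```text
wrist [ 0.679 -0.126] 25.0 knob (np.float64(2.13), np.float64(57.8)) [ 0.6578 -0.0921] {'G': (2.11, 43, 34), 'R': (2.13, 18, 1107)}
t 26.2 pos [ 0.6579 -0.0974  0.1017] th 0.496 q [-19.  30.  84.   0.  66. -47.] F [0.7 0.1 0.3] w 0.04
  level: turn y,z [-0. -0. -0.]
[[0.0258, 0.0024, 0.0012, -0.031, 0, 0, 135], [0.0258, 0.0023, 0.0013, -0.031, 0, 0, 135]]
```

Request:
carry_out([
  [0.026, 0.002, 0.001, -0.02, 0, 0, 135],
  [0.025, 0.001, 0, 0, 0, 0, 135],
  [0, 0, 0, 0, 0, 0, 135],
  [0, 0, 0, 0, 0, 0, 200],
  [0, 0, 0, 0, 0, 0, 255],
], newtons=20)

```text
time_s: 26.82
tool_pos: [0.6624, -0.0932, 0.0565]
tool_rot: [-48.6, 89.5, -18.8]
force: [-0.7, -1.5, -7.2]
width: 0.0128
```

Request:
carry_out([
  [0.001, 0, 0, 0, 0, 0, 255],
  [0, -0.0007, 0.0072, 0.18, 0, 0, 255],
  [0, -0.0007, 0.0072, 0.18, 0, 0, 255],
  [0, -0.0007, 0.0072, 0.18, 0, 0, 255],
  [0, -0.0007, 0.0072, 0.18, 0, 0, 255],
])

```text
time_s: 27.45
tool_pos: [0.6906, -0.0906, 0.0563]
tool_rot: [-20.4, 89.4, -33.0]
force: [-1.4, -3.7, -3.8]
width: 0.0133
```

```bash
python3 -c "
from h import *
sw(.679,-.129); dots(.679,-.129)"
```

```text
t 27.45 z 0.0563 ang 1.276 r 0.0401 jaw-90 -1.792 F rad/tan/z [-3.9 -0.5 -3.8] w 0.0133
centre [ 0.678 -0.129] 16.4 {'Y': (0.26, 43, 245), 'G': (2.06, 41, 367), 'R': (1.22, 25, 1369)}
```

Request:
carry_out([
  [0.001, -0.0007, 0.0072, 0.18, 0, 0, 255],
  [0, -0.0007, 0.0072, 0.18, 0, 0, 255],
  [0, -0.0007, 0.0072, 0.18, 0, 0, 255],
  [0, -0.0007, 0.0072, 0.18, 0, 0, 255],
])

```text
time_s: 28.0
tool_pos: [0.7134, -0.1083, 0.0563]
tool_rot: [2.3, 89.5, -52.3]
force: [-2.7, -1.9, -1.7]
width: 0.0129
```

Request:
carry_out([
  [0, -0.0007, 0.0072, 0.18, 0, 0, 255],
  [0, -0.0007, 0.006, 0.15, 0, 0, 255],
])

```text
time_s: 28.25
tool_pos: [0.7183, -0.1206, 0.0563]
tool_rot: [14.5, 89.6, -59.3]
force: [-0.6, 0.3, -2.0]
width: 0.0126
```

```bash
python3 -c "
from h import *
sw(.679,-.129); dots(.679,-.129)"
```

```text
t 28.25 z 0.0563 ang 0.211 r 0.0402 jaw-90 -2.858 F rad/tan/z [-0.5 -0.4 -2. ] w 0.0126
centre [ 0.678  -0.1285] 18.5 {'Y': (0.22, 46, 53), 'G': (2.46, 58, 6), 'R': (0.12, 17, 814)}
```

Request:
carry_out([
  [0, 0, 0, 0, 0, 0, 135],
  [0, 0, 0, 0, 0, 0, 135],
  [-0.05, 0, 0, 0, 0, 0, 135],
  [-0.05, 0, 0, 0, 0, 0, 135],
])

```text
time_s: 28.8
tool_pos: [0.7157, -0.1193, 0.1544]
tool_rot: [-43.4, 89.7, -116.7]
force: [-0.0, -1.1, 0.2]
width: 0.0404
```

```bash
python3 -c "
from h import *
loc('wrist',.679,-.129); loc('scene',.679,-.129)
plan((.4125,-.1855,.14,-.18,135))"
```

```text
wrist [ 0.678  -0.1295] 27.8 knob (np.float64(0.21), np.float64(59.9)) [ 0.7171 -0.1212] {'Y': (0.22, 47, 16), 'G': (1.94, 38, 76), 'R': (0.24, 21, 732)}
scene [ 0.676  -0.1335] 29.9 knob (np.float64(0.3), np.float64(51.1)) [ 0.7142 -0.1217] {'G': (1.98, 43, 19), 'R': (-0.13, 19, 94)}
t 28.9 pos [ 0.7196 -0.1204  0.1614] th -1.282 q [-19.  33.  71.  -0.  74.  55.] F [ 0.5 -0.4  1.2] w 0.0396
  level: turn y,z [ 0.001  0.011 -0.007]
[[0.0031, -0.0447, -0.0036, -0.157, 0, 0, 135], [0.0031, -0.0436, -0.0106, -0.157, 0, 0, 135], [0.0031, -0.0414, -0.0173, -0.157, 0, 0, 135], [0.0031, -0.0382, -0.0235, -0.157, 0, 0, 135], [0.0031, -0.034, -0.0292, -0.157, 0, 0, 135]]
[[0.0031, -0.029, -0.0342, -0.157, 0, 0, 135], [0.0031, -0.0233, -0.0383, -0.157, 0, 0, 135]]
```

Request:
carry_out([
  [0.003, -0.045, -0.004, -0.157, 0.011, -0.007, 135],
  [0.003, -0.0435, -0.0105, -0.157, 0, 0, 135],
  [0.003, -0.0415, -0.017, -0.157, 0, 0, 135],
  [0.003, -0.038, -0.0235, -0.157, 0, 0, 135],
  [0.003, -0.034, -0.029, -0.157, 0, 0, 135],
])

```text
time_s: 29.52
tool_pos: [0.4989, -0.1701, 0.147]
tool_rot: [-1.5, 89.5, -27.5]
force: [0.7, -0.3, 0.1]
width: 0.0402
```

Request:
carry_out([
  [0.003, -0.029, -0.034, -0.157, 0, 0, 135],
  [0.003, -0.023, -0.038, -0.157, 0, 0, 135],
  [0, 0, 0, 0, 0, 0, 135],
])

```text
time_s: 29.9
tool_pos: [0.4079, -0.1924, 0.14]
tool_rot: [-23.9, 89.5, -30.9]
force: [0.1, -0.7, 0.4]
width: 0.0402
```

```bash
python3 -c "
from h import *
ap(.419,-.1465)
p=bot.snapshot('top'); fit(p,.678,-.1315)
crop(p,140,205,360,440,5,'b1.png')"
```

```text
wrist [ 0.4185 -0.1465] 39.4 knob (np.float64(4.53), np.float64(48.6)) [ 0.4112 -0.1858] {'Y': (2.7, 40, 269), 'G': (-1.93, 39, 4), 'R': (-1.73, 49, 247)}
t 29.95 pos [ 0.4095 -0.1928  0.1407] th -0.123 q [-40.   2. 115.   0.  62. -33.] F [ 1.2 -1.   0.5] w 0.0398
  level: turn y,z [-0.001  0.01   0.004]
[[0.0228, 0.0035, 0.0004, 0.03, 0, 0, 135], [0.0228, 0.0036, 0.0003, 0.03, 0, 0, 135], [0.0225, 0.0, 0.0, 0.0, 0, 0, 135], [0.0225, 0.0, 0.0, 0.0, 0, 0, 135]]
```

View pics/b1.png

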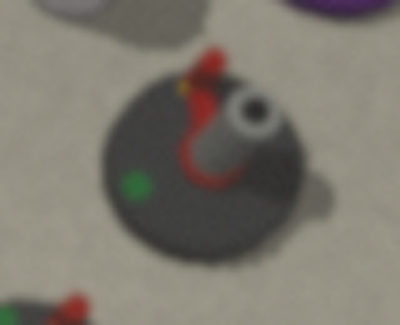

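Request:
carry_out([
  [0.022, 0.003, 0, 0.03, 0.01, 0.004, 135],
  [0.022, 0.003, 0, 0.03, 0, 0, 135],
  [0.022, 0, 0, 0, 0, 0, 135],
  [0.022, 0, 0, 0, 0, 0, 135],
  [0, 0, 0, 0, 0, 0, 135],
])

```text
time_s: 30.62
tool_pos: [0.4205, -0.1881, 0.0532]
tool_rot: [-21.1, 89.3, -31.7]
force: [0.2, 0.9, 1.5]
width: 0.0404
```

```bash
python3 -c "
from h import *
plan((.4112,-.1858,.05,-.18,135))"
```

```text
t 30.62 pos [ 0.4205 -0.1881  0.0532] th -0.184 q [-39.  12. 116.   0.  51. -28.] F [0.2 0.9 1.5] w 0.0404
  level: turn y,z [-0.001  0.011  0.004]
[[0.0032, 0.0006, -0.0095, -0.004, 0, 0, 135]]
```

Request:
carry_out([
  [0.002, 0.0005, -0.0095, 0, 0.011, 0.004, 135],
  [0, 0, 0, 0, 0, 0, 200],
  [0, 0, 0, 0, 0, 0, 255],
  [0.001, 0, 0, 0, 0, 0, 255],
], newtons=20)

```text
time_s: 31.12
tool_pos: [0.413, -0.1865, 0.0527]
tool_rot: [-35.0, 89.8, -45.6]
force: [-2.6, 1.9, 8.1]
width: 0.0131
```

Request:
carry_out([
  [0, 0.0007, -0.0072, 0.18, 0, 0, 255],
  [0, 0.0007, -0.0072, 0.18, 0, 0, 255],
  [0, 0.0007, -0.0072, 0.18, 0, 0, 255],
  [0, 0.0007, -0.0072, 0.18, 0, 0, 255],
  [0, 0.0007, -0.0072, 0.18, 0, 0, 255],
])

```text
time_s: 31.75
tool_pos: [0.3837, -0.165, 0.053]
tool_rot: [-0.6, 89.9, -64.3]
force: [0.3, 1.7, -2.4]
width: 0.013
```

```bash
python3 -c "
from h import *
sw(.4185,-.1465); dots(.4185,-.1465)"
```

```text
t 31.75 z 0.053 ang -2.653 r 0.0394 jaw-90 -2.683 F rad/tan/z [ 1.  -1.4 -2.4] w 0.013
centre [ 0.4185 -0.1465] 32.8 {'Y': (2.71, 40, 490), 'G': (-1.73, 39, 515), 'R': (0.54, 10, 604)}
```

Request:
carry_out([
  [0, 0.0007, -0.0072, 0.18, 0, 0, 255],
  [0, 0.0007, -0.0072, 0.18, 0, 0, 255],
  [0, 0.0007, -0.0072, 0.18, 0, 0, 255],
  [0, 0.0007, -0.0072, 0.18, 0, 0, 255],
  [0, 0.0007, -0.0072, 0.18, 0, 0, 255],
])

```text
time_s: 32.42
tool_pos: [0.383, -0.1288, 0.053]
tool_rot: [39.5, 89.9, -76.7]
force: [0.6, 0.9, -2.3]
width: 0.013
```

Request:
carry_out([
  [0, 0.0003, -0.004, 0.1, 0, 0, 255],
  [0, 0, 0, 0, 0, 0, 255],
])

```text
time_s: 32.67
tool_pos: [0.3853, -0.1248, 0.053]
tool_rot: [52.5, 89.9, -69.2]
force: [0.8, 1.5, -2.5]
width: 0.0127
```

```bash
python3 -c "
from h import *
sw(.4185,-.1465); dots(.4185,-.1465)"
```

```text
t 32.67 z 0.053 ang 2.563 r 0.0397 jaw-90 2.588 F rad/tan/z [-0.1 -1.7 -2.5] w 0.0127
centre [ 0.4185 -0.145 ] 32.7 {'G': (-1.85, 40, 586), 'R': (-0.46, 10, 587)}
```

Request:
carry_out([
  [0, 0, 0, 0, 0, 0, 135],
  [0, 0, 0, 0, 0, 0, 135],
  [-0.05, 0, 0, 0, 0, 0, 135],
  [-0.05, 0, 0, 0, 0, 0, 135],
])

```text
time_s: 33.22
tool_pos: [0.3829, -0.1243, 0.1521]
tool_rot: [-81.2, 89.6, 157.4]
force: [1.7, -0.5, 1.0]
width: 0.04
```

```bash
python3 -c "
from h import *
loc('wrist',.4185,-.1465)
plan((.5515,-.044,.15,0.,90))"
```

```text
wrist [ 0.419 -0.145] 39.7 knob (np.float64(2.61), np.float64(51.4)) [ 0.3845 -0.1247] {'G': (-1.86, 40, 234), 'R': (2.59, 42, 380)}
t 33.27 pos [ 0.3861 -0.1263  0.1583] th -2.119 q [-35.  -6. 120.  -0.  66.  86.] F [ 5.  -0.7  3.8] w 0.0401
  level: turn y,z [ 0.001  0.002 -0.002]
[[0.0007, 0.0082, -0.013, -0.177, 0, 0, 90], [0.0007, 0.0104, -0.0114, -0.177, 0, 0, 90], [0.0007, 0.0122, -0.0094, -0.177, 0, 0, 90], [0.0007, 0.0137, -0.0071, -0.177, 0, 0, 90], [0.0007, 0.0147, -0.0046, -0.177, 0, 0, 90]]
[[0.0007, 0.0153, -0.0019, -0.177, 0, 0, 90], [0.0007, 0.0154, 0.0008, -0.177, 0, 0, 90], [0.0007, 0.015, 0.0035, -0.177, 0, 0, 90], [0.0007, 0.0142, 0.006, -0.177, 0, 0, 90], [0.0007, 0.0129, 0.0084, -0.177, 0, 0, 90]]
[[0.0007, 0.0112, 0.0106, -0.177, 0, 0, 90], [0.0007, 0.0092, 0.0124, -0.177, 0, 0, 90]]
```

Request:
carry_out([
  [0, 0.008, -0.013, -0.177, 0, 0, 90],
  [0, 0.0105, -0.0115, -0.177, 0, 0, 90],
  [0, 0.012, -0.0095, -0.177, 0, 0, 90],
  [0, 0.0135, -0.007, -0.177, 0, 0, 90],
  [0, 0.0145, -0.0045, -0.177, 0, 0, 90],
])

```text
time_s: 33.9
tool_pos: [0.4579, -0.0933, 0.1619]
tool_rot: [25.7, 89.2, -43.2]
force: [-0.4, 0.1, 0.2]
width: 0.0557
```

Request:
carry_out([
  [0, 0.015, -0.002, -0.177, 0, 0, 90],
  [0, 0.0155, 0.001, -0.177, 0, 0, 90],
  [0, 0.015, 0.0035, -0.177, 0, 0, 90],
  [0, 0.014, 0.006, -0.177, 0, 0, 90],
  [0, 0.013, 0.0085, -0.177, 0, 0, 90],
])

```text
time_s: 34.52
tool_pos: [0.5281, -0.0564, 0.162]
tool_rot: [-26.7, 89.1, -43.0]
force: [-0.5, -0.2, -0.2]
width: 0.0556
```

Request:
carry_out([
  [0, 0.011, 0.0105, -0.177, 0, 0, 90],
  [0, 0.009, 0.0125, -0.17, 0, 0, 90],
  [0, 0, 0, 0, 0, 0, 90],
])

```text
time_s: 34.9
tool_pos: [0.5563, -0.0412, 0.1617]
tool_rot: [-46.9, 89.0, -42.6]
force: [0.2, -1.3, -0.3]
width: 0.0554
```

```bash
python3 -c "
from h import *
x,y,_=loc('wrist',.5515,-.044); loc('scene',.5515,-.044)
plan((x,y,.135,0.,90),(x,y,.087,0.,90,.025))"
```

```text
wrist [ 0.551  -0.0425] 34.5 knob (np.float64(5.94), np.float64(59.1)) [ 0.5887 -0.056 ] {'Y': (-1.38, 45, 34), 'G': (0.38, 40, 198), 'R': (-0.39, 25, 858)}
scene [ 0.5495 -0.0455] 30.7 knob (np.float64(6.09), np.float64(44.3)) [ 0.5888 -0.0532] {'Y': (-1.4, 39, 10), 'G': (0.42, 39, 19), 'R': (-0.69, 22, 83)}
t 35.0 pos [ 0.5554 -0.0415  0.1615] th 0.07 q [-16.  13. 100.  -0.  67. -20.] F [-1.  -0.5 -0.1] w 0.0552
  level: turn y,z [0.003 0.011 0.012]
[[0.0265, -0.0007, -0.0044, 0.07, 0, 0, 90], [0.024, 0.0, 0.0, 0.0, 0, 0, 90], [0.024, 0.0, 0.0, 0.0, 0, 0, 90]]
```

Request:
carry_out([
  [0.026, -0.001, -0.0045, 0.07, 0.011, 0.012, 90],
  [0.023, 0, 0, 0, 0, 0, 90],
  [0.023, 0, 0, 0, 0, 0, 90],
  [0, 0, 0, 0, 0, 0, 90],
  [0, 0, 0, 0, 0, 0, 255],
], newtons=60)

```text
time_s: 35.62
tool_pos: [0.5498, -0.0454, 0.0893]
tool_rot: [-30.2, 89.9, -30.9]
force: [0.4, 0.1, 0.2]
width: 0.0386
```

Request:
carry_out([
  [0, 0, 0, 0, 0, 0, 255],
  [0, 0, 0, 0, 0, 0, 255],
])

```text
time_s: 35.88
tool_pos: [0.5506, -0.0457, 0.0903]
tool_rot: [-17.7, 89.8, -18.6]
force: [1.3, 0.4, -8.6]
width: 0.0241
```

```bash
python3 -c "
from h import *
plan((.55,-.24,.087,0.,255,.025),(.55,-.315,.087,0.,255,.025))"
```

```text
t 35.88 pos [ 0.5506 -0.0457  0.0903] th -0.014 q [-17.  19. 102.  -0.  59. -16.] F [ 1.3  0.4 -8.6] w 0.0241
  level: turn y,z [0.    0.004 0.001]
[[0.0004, -0.0243, 0.0003, -0.002, 0, 0, 255], [0.0004, -0.0243, 0.0002, -0.002, 0, 0, 255], [0.0004, -0.0243, 0.0002, -0.002, 0, 0, 255], [0.0004, -0.0243, 0.0001, -0.002, 0, 0, 255], [0.0004, -0.0243, 0.0001, -0.002, 0, 0, 255]]
[[0.0004, -0.0243, 0.0001, -0.002, 0, 0, 255], [0.0004, -0.0243, 0.0, -0.002, 0, 0, 255], [0.0004, -0.0243, 0.0, -0.002, 0, 0, 255], [0.0, -0.025, 0.0, 0.0, 0, 0, 255], [0.0, -0.025, 0.0, 0.0, 0, 0, 255]]
[[0.0, -0.025, 0.0, 0.0, 0, 0, 255]]
```

Request:
carry_out([
  [0.002, 0, 0, 0, 0.004, 0, 255],
  [0.0005, -0.024, 0, 0, 0, 0, 255],
  [0.0005, -0.024, 0, 0, 0, 0, 255],
  [0.0005, -0.024, 0, 0, 0, 0, 255],
  [0.0005, -0.024, 0, 0, 0, 0, 255],
])

```text
time_s: 36.5
tool_pos: [0.5501, -0.136, 0.0903]
tool_rot: [91.3, 89.5, 90.7]
force: [0.4, 7.6, 3.8]
width: 0.0237
```

Request:
carry_out([
  [0.0005, -0.024, 0, 0, 0, 0, 255],
  [0.0005, -0.024, 0, 0, 0, 0, 255],
  [0.0005, -0.024, 0, 0, 0, 0, 255],
  [0, -0.02, 0, 0, 0, 0, 255],
  [0, 0, 0, 0, 0, 0, 255],
])

```text
time_s: 37.12
tool_pos: [0.5495, -0.2244, 0.0902]
tool_rot: [93.9, 88.9, 93.3]
force: [-0.6, -5.0, -8.3]
width: 0.0243
```

```bash
python3 -c "
from h import *
plan((.55,-.31,.089,0.,255,.025)); loc('scene',.55,-.235)"
```

```text
t 37.12 pos [ 0.5495 -0.2244  0.0902] th -0.002 q [-34.  24.  95.   1.  62. -34.] F [-0.6 -5.  -8.3] w 0.0243
  level: turn y,z [-0.008 -0.001 -0.019]
[[0.0003, -0.0214, 0.0002, 0.0, 0, 0, 255], [0.0003, -0.0214, 0.0002, 0.0, 0, 0, 255], [0.0003, -0.0214, 0.0001, 0.0, 0, 0, 255], [0.0003, -0.0214, 0.0001, 0.0, 0, 0, 255]]
scene [ 0.548 -0.222] 28.0 knob (np.float64(6.06), np.float64(45.6)) [ 0.587  -0.2309] {'G': (0.37, 38, 18), 'R': (-0.86, 23, 77)}
```

Request:
carry_out([
  [0.0005, -0.022, 0, 0, 0, -0.01, 255],
  [0.0005, -0.022, 0, 0, 0, 0, 255],
  [0, -0.022, 0, 0, 0, 0, 255],
  [0, -0.02, 0, 0, 0, 0, 255],
  [0, 0, 0, 0, 0, 0, 255],
])

```text
time_s: 37.8
tool_pos: [0.5495, -0.3036, 0.0891]
tool_rot: [99.2, 88.7, 98.8]
force: [-2.0, -3.4, -0.3]
width: 0.0239
```

```bash
python3 -c "
from h import *
plan((.55,-.31,.089,0.,255,.025)); loc('scene',.55,-.31)"
```

```text
t 37.8 pos [ 0.5495 -0.3036  0.0891] th 0.001 q [-40.  27.  90.   1.  64. -40.] F [-2.  -3.4 -0.3] w 0.0239
  level: turn y,z [-0.007 -0.003 -0.022]
[[0.0001, -0.0064, 0.0005, 0.001, 0, 0, 255]]
scene [ 0.5495 -0.296 ] 20.7 knob (np.float64(5.97), np.float64(45.1)) [ 0.5876 -0.3083] {'G': (0.31, 36, 19), 'R': (-0.99, 26, 71)}
```

Request:
carry_out([
  [0, 0, 0, 0, 0, 0, 0],
  [0, 0, 0, 0, 0, 0, 0],
  [-0.02, 0, 0, 0, 0, 0, 0],
  [-0.05, 0, 0, 0, 0, 0, 0],
  [-0.05, 0.03, 0, 0, 0, 0, 0],
])

```text
time_s: 38.48
tool_pos: [0.5497, -0.2741, 0.2139]
tool_rot: [102.2, 88.6, 101.8]
force: [0.8, -0.2, 0.7]
width: 0.0854
```

```bash
python3 -c "
from h import *
p=bot.snapshot('scene'); crop(p,60,300,90,330,2,'s2.png')
plan((.677,.05,.16,0.,60))"
```

```text
t 38.52 pos [ 0.5529 -0.2715  0.2222] th 0.001 q [-38.  17.  87.   1.  76. -38.] F [3.9 1.6 5.4] w 0.0856
  level: turn y,z [-0.005  0.003 -0.021]
[[0.0089, 0.0459, 0.0178, 0.0, 0, 0, 60], [0.0089, 0.0459, 0.0178, 0.0, 0, 0, 60], [0.0089, 0.0459, 0.0178, 0.0, 0, 0, 60], [0.0089, 0.0459, 0.0178, 0.0, 0, 0, 60], [0.0089, 0.0459, 0.0177, 0.0, 0, 0, 60]]
[[0.0089, 0.0459, 0.0177, 0.0, 0, 0, 60], [0.0089, 0.0459, 0.0177, 0.0, 0, 0, 60]]
```

View pics/s2.png

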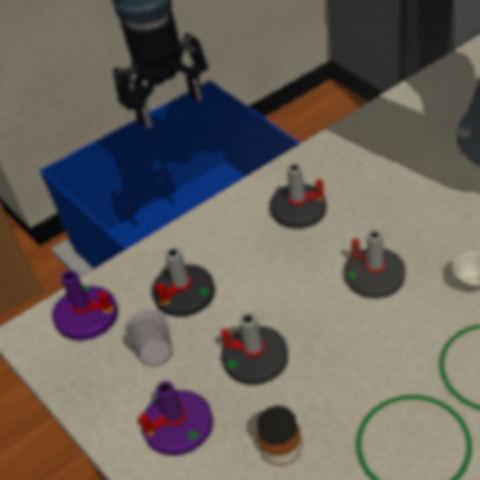

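Request:
carry_out([
  [0.008, 0.046, 0.018, 0, 0, -0.02, 60],
  [0.009, 0.046, 0.018, 0, 0, 0, 60],
  [0.009, 0.046, 0.018, 0, 0, 0, 60],
  [0.009, 0.046, 0.018, 0, 0, 0, 60],
  [0.009, 0.046, 0.018, 0, 0, 0, 60],
])

```text
time_s: 39.15
tool_pos: [0.6512, -0.0385, 0.1939]
tool_rot: [-21.4, 88.5, -21.8]
force: [-0.1, -0.7, -0.9]
width: 0.065
```

Request:
carry_out([
  [0.009, 0.046, 0.018, 0, 0, 0, 60],
  [0.009, 0.043, 0.018, 0, 0, 0, 60],
  [0, 0, 0, 0, 0, 0, 60],
])

```text
time_s: 39.52
tool_pos: [0.6906, 0.0584, 0.1805]
tool_rot: [-16.5, 88.2, -16.5]
force: [0.4, -0.0, 0.2]
width: 0.0655
```

```bash
python3 -c "
from h import *
x,y,_=loc('wrist',.678,.051); loc('scene',.678,.051)
plan((x,y,.135,0.,60),(x,y,.088,0.,60,.025))"
```

```text
wrist [0.6785 0.052 ] 36.9 knob (np.float64(5.34), np.float64(55.8)) [0.702  0.0196] {'Y': (-1.9, 44, 40), 'G': (-0.06, 40, 168), 'R': (-1.03, 43, 384)}
scene [0.677 0.051] 32.2 knob (np.float64(5.31), np.float64(45.7)) [0.6995 0.0179] {'G': (-0.07, 39, 21), 'R': (-1.19, 27, 94)}
t 39.62 pos [0.6906 0.0552 0.1813] th -0.005 q [-5. 27. 78. -0. 73. -5.] F [ 0.3 -1.  -0.8] w 0.065
  level: turn y,z [0.002 0.031 0.01 ]
[[0.0463, -0.0032, -0.0121, -0.005, 0, 0, 60], [0.0235, 0.0, 0.0, 0.0, 0, 0, 60], [0.0235, 0.0, 0.0, 0.0, 0, 0, 60]]
```

Request:
carry_out([
  [0.046, -0.003, -0.012, 0, 0.031, 0.01, 60],
  [0.023, 0, 0, 0, 0, 0, 60],
  [0.02, 0, 0, 0, 0, 0, 60],
  [0, 0, 0, 0, 0, 0, 60],
])

```text
time_s: 40.12
tool_pos: [0.6814, 0.0463, 0.095]
tool_rot: [-14.9, 89.6, -15.4]
force: [0.7, 0.6, -0.2]
width: 0.0654
```

```bash
python3 -c "
from h import *
plan((.6785,.052,.088,0.,60,.025))"
```

```text
t 40.12 pos [0.6814 0.0463 0.095 ] th -0.009 q [-6. 32. 81. -0. 66. -6.] F [ 0.7  0.6 -0.2] w 0.0654
  level: turn y,z [0.    0.006 0.002]
[[0.007, 0.0056, -0.003, -0.009, 0, 0, 60]]
```

Request:
carry_out([
  [0.007, 0.0055, -0.003, -0.009, 0.006, 0, 60],
  [0, 0, 0, 0, 0, 0, 120],
  [0, 0, 0, 0, 0, 0, 255],
  [0, 0, 0, 0, 0, 0, 255],
  [0.001, 0, 0, 0, 0, 0, 255],
], newtons=60)

```text
time_s: 40.75
tool_pos: [0.6796, 0.0517, 0.0908]
tool_rot: [-40.8, 89.8, -40.7]
force: [-4.9, -0.6, 8.2]
width: 0.0238
```

```bash
python3 -c "
from h import *
plan((.56,-.03,.088,0.,255,.025),(.56,-.2,.088,0.,255,.025))"
```

```text
t 40.75 pos [0.6796 0.0517 0.0908] th 0.001 q [-6. 33. 82. -0. 66. -6.] F [-4.9 -0.6  8.2] w 0.0238
  level: turn y,z [0.001 0.003 0.003]
[[0.0005, -0.0136, -0.0199, 0.0, 0, 0, 255], [0.0005, -0.0136, -0.0199, 0.0, 0, 0, 255], [0.0005, -0.0136, -0.0199, 0.0, 0, 0, 255], [0.0005, -0.0136, -0.0199, 0.0, 0, 0, 255], [0.0005, -0.0136, -0.0199, 0.0, 0, 0, 255]]
[[0.0005, -0.0136, -0.0199, 0.0, 0, 0, 255], [0.0, -0.0243, 0.0, 0.0, 0, 0, 255], [0.0, -0.0243, 0.0, 0.0, 0, 0, 255], [0.0, -0.0243, 0.0, 0.0, 0, 0, 255], [0.0, -0.0243, 0.0, 0.0, 0, 0, 255]]
[[0.0, -0.0243, 0.0, 0.0, 0, 0, 255], [0.0, -0.0243, 0.0, 0.0, 0, 0, 255], [0.0, -0.0243, 0.0, 0.0, 0, 0, 255]]
```

Request:
carry_out([
  [0, -0.0135, -0.02, 0, 0, 0, 255],
  [0, -0.0135, -0.02, 0, 0, 0, 255],
  [0, -0.0135, -0.02, 0, 0, 0, 255],
  [0, -0.0135, -0.02, 0, 0, 0, 255],
  [0, -0.0135, -0.02, 0, 0, 0, 255],
])

```text
time_s: 41.38
tool_pos: [0.5853, -0.0138, 0.0916]
tool_rot: [4.3, 88.7, 4.5]
force: [5.1, 3.2, -1.6]
width: 0.0234
```

Request:
carry_out([
  [0, -0.0135, -0.02, 0, 0, 0, 255],
  [0, 0, 0, 0, 0, 0, 255],
])

```text
time_s: 41.62
tool_pos: [0.5647, -0.028, 0.0911]
tool_rot: [4.0, 88.6, 4.1]
force: [-2.6, -2.4, -5.2]
width: 0.024
```

```bash
python3 -c "
from h import *
plan((.56,-.2,.088,0.,255,.025),(.6,-.312,.088,0.,255,.025)); s=bot.state()['tool_pos']; loc('scene',*s[:2])
for n,x,y in (('B',.677,-.1315),('D',.4315,.058),('E',.4185,-.147)): print(n); loc('scene',x,y)"
```

```text
t 41.62 pos [ 0.5647 -0.028   0.0911] th 0.007 q [-15.  19. 101.   1.  58. -16.] F [-2.6 -2.4 -5.2] w 0.024
  level: turn y,z [-0.005  0.024 -0.002]
[[0.0004, -0.0246, -0.0008, 0.001, 0, 0, 255], [0.0004, -0.0246, -0.0008, 0.001, 0, 0, 255], [0.0004, -0.0246, -0.0008, 0.001, 0, 0, 255], [0.0004, -0.0246, -0.0008, 0.001, 0, 0, 255], [0.0004, -0.0246, -0.0007, 0.001, 0, 0, 255]]
[[0.0004, -0.0246, -0.0007, 0.001, 0, 0, 255], [0.0004, -0.0246, -0.0007, 0.001, 0, 0, 255], [0.0, -0.0224, 0.008, 0.0, 0, 0, 255], [0.0, -0.0224, 0.008, 0.0, 0, 0, 255], [0.0, -0.0224, 0.008, 0.0, 0, 0, 255]]
[[0.0, -0.0224, 0.008, 0.0, 0, 0, 255], [0.0, -0.0224, 0.008, 0.0, 0, 0, 255]]
scene [ 0.5632 -0.031 ] 30.6 knob (np.float64(5.34), np.float64(37.8)) [ 0.5867 -0.0634] {'G': (-0.02, 39, 18), 'R': (-1.26, 25, 78)}
B
scene [ 0.676 -0.133] 31.5 knob (np.float64(0.27), np.float64(51.1)) [ 0.7146 -0.1223] {'G': (1.98, 42, 19), 'R': (-0.15, 19, 91)}
D
scene [0.43   0.0565] 33.5 knob (np.float64(4.86), np.float64(33.2)) [0.4359 0.0169] {'G': (-0.27, 41, 14), 'R': (-1.65, 44, 33)}
E
scene [ 0.422  -0.1475] 19.6 knob (np.float64(2.55), np.float64(39.4)) [ 0.3888 -0.1252] {'R': (2.99, 42, 40)}
```

Request:
carry_out([
  [0.001, -0.0245, -0.001, 0, 0.015, 0, 255],
  [0.0005, -0.0245, -0.001, 0, 0, 0, 255],
  [0.0005, -0.0245, -0.001, 0, 0, 0, 255],
  [0.0005, -0.0245, -0.001, 0, 0, 0, 255],
  [0.0005, -0.0245, -0.001, 0, 0, 0, 255],
])

```text
time_s: 42.45
tool_pos: [0.5719, -0.1392, 0.0919]
tool_rot: [34.0, 88.1, 34.4]
force: [0.6, 8.3, 4.9]
width: 0.0234
```

Request:
carry_out([
  [0.0005, -0.0245, -0.001, 0, 0, 0, 255],
  [0, -0.0245, 0, 0, 0, 0, 255],
  [0, -0.0225, 0.008, 0, 0, 0, 255],
  [0, -0.0225, 0.008, 0, 0, 0, 255],
  [0, -0.0225, 0.008, 0, 0, 0, 255],
])

```text
time_s: 43.08
tool_pos: [0.6031, -0.2468, 0.0922]
tool_rot: [46.7, 87.2, 47.1]
force: [-2.9, 7.7, 4.7]
width: 0.0236
```

```bash
python3 -c "
from h import *
plan((.6,-.312,.088,0.,255,.025)); s=bot.state()['tool_pos']; loc('scene',*s[:2])"
```

```text
t 43.08 pos [ 0.6031 -0.2468  0.0922] th 0.031 q [-34.  29.  87.   3.  63. -36.] F [-2.9  7.7  4.7] w 0.0236
  level: turn y,z [-0.024  0.034 -0.035]
[[0.0014, -0.0217, -0.0017, 0.01, 0, 0, 255], [0.0014, -0.0217, -0.0015, 0.01, 0, 0, 255], [0.0014, -0.0217, -0.0013, 0.01, 0, 0, 255]]
scene [ 0.6031 -0.2448] 26.3 knob (np.float64(5.31), np.float64(41.8)) [ 0.6256 -0.2778] {'G': (-0.14, 38, 18), 'R': (-1.33, 27, 64)}
```

Request:
carry_out([
  [0.001, -0.022, -0.006, 0, 0.015, -0.015, 255],
  [0.001, -0.022, -0.006, 0, 0.01, -0.01, 255],
  [0.001, -0.022, -0.003, 0, 0, 0, 255],
  [0, -0.005, 0, 0, 0, 0, 255],
  [0, 0, 0, 0, 0, 0, 255],
])

```text
time_s: 43.75
tool_pos: [0.5941, -0.3201, 0.0871]
tool_rot: [32.7, 88.8, 33.1]
force: [1.4, 1.9, -2.8]
width: 0.0239
```

```bash
python3 -c "
from h import *
plan((.59,-.312,.088,0.,255,.025)); s=bot.state()['tool_pos']; loc('scene',*s[:2])"
```

```text
t 43.75 pos [ 0.5941 -0.3201  0.0871] th 0.016 q [-39.  32.  83.   1.  64. -40.] F [ 1.4  1.9 -2.8] w 0.0239
  level: turn y,z [-0.009  0.017 -0.011]
[[-0.0009, 0.0082, -0.004, 0.016, 0, 0, 255]]
scene [ 0.5946 -0.3091] 18.6 knob (np.float64(5.37), np.float64(44.5)) [ 0.6191 -0.3408] {'G': (-0.13, 38, 16), 'R': (-1.26, 26, 57)}
```

Beyond the edge; release and go up, then on to B.

Request:
carry_out([
  [0, 0, 0, 0, 0, 0, 0],
  [0, 0, 0, 0, 0, 0, 0],
  [-0.02, 0, 0, 0, 0, 0, 0],
  [-0.05, 0, 0, 0, 0, 0, 0],
  [-0.05, 0.03, 0, 0, 0.015, -0.01, 0],
])

```text
time_s: 44.42
tool_pos: [0.5912, -0.2924, 0.2119]
tool_rot: [-43.5, 89.9, -43.2]
force: [1.3, -0.4, 0.7]
width: 0.0849
```

```bash
python3 -c "
from h import *
p=bot.snapshot('scene'); crop(p,60,300,90,330,2,'s3.png')
print(fit(p,.677,-.131),fit(p,.594,-.32,.01))
plan((.677,-.131,.16,0.,60))"
```

```text
(0.6765, -0.132, np.float64(31.743300667571575)) (0.592, -0.34700000000000003, np.float64(3.116258916968974))
t 44.48 pos [ 0.5947 -0.2892  0.2206] th 0.01 q [-36.  22.  81.   0.  77. -37.] F [4.2 1.1 5. ] w 0.0854
  level: turn y,z [-0.     0.01   0.006]
[[0.0152, 0.0393, 0.0209, 0.002, 0, 0, 60], [0.0152, 0.0394, 0.0209, 0.002, 0, 0, 60], [0.0152, 0.0394, 0.0208, 0.002, 0, 0, 60], [0.0152, 0.0395, 0.0207, 0.002, 0, 0, 60]]
```

View pics/s3.png

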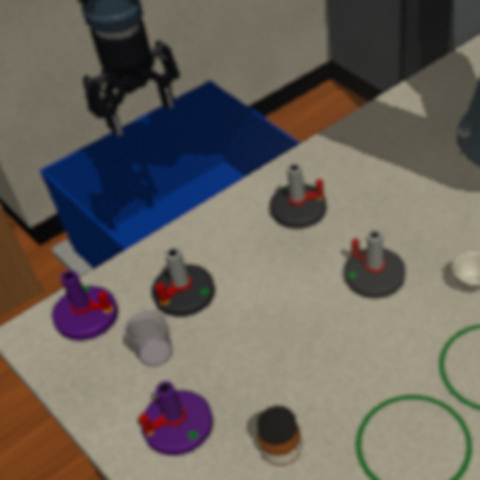

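Request:
carry_out([
  [0.015, 0.038, 0.021, 0, 0.01, 0.006, 60],
  [0.015, 0.038, 0.021, 0, 0, 0, 60],
  [0.015, 0.038, 0.021, 0, 0, 0, 60],
  [0.015, 0.038, 0.02, 0, 0, 0, 60],
  [0, 0, 0, 0, 0, 0, 60],
])

```text
time_s: 45.1
tool_pos: [0.6844, -0.134, 0.1747]
tool_rot: [-30.4, 88.7, -29.8]
force: [-0.4, -0.4, 0.6]
width: 0.0654
```

```bash
python3 -c "
from h import *
plan((.677,-.131,.13,0.,60),(.677,-.131,.088,0,60,.025))"
```

```text
t 45.1 pos [ 0.6844 -0.134   0.1747] th 0.01 q [-21.  28.  77.  -0.  73. -21.] F [-0.4 -0.4  0.6] w 0.0654
  level: turn y,z [0.001 0.02  0.012]
[[0.0447, 0.0031, -0.0074, 0.01, 0, 0, 60], [0.021, 0.0, 0.0, 0.0, 0, 0, 60], [0.021, 0.0, 0.0, 0.0, 0, 0, 60]]
```

Request:
carry_out([
  [0.045, 0.003, -0.0075, 0.01, 0.02, 0.012, 60],
  [0.024, 0, 0, 0, 0, 0, 60],
  [0.018, 0, 0, 0, 0, 0, 60],
  [0, 0, 0, 0, 0, 0, 60],
])

```text
time_s: 45.6
tool_pos: [0.681, -0.135, 0.0931]
tool_rot: [-27.4, 89.4, -27.4]
force: [-0.7, 0.6, 1.8]
width: 0.0653
```

```bash
python3 -c "
from h import *
plan((.677,-.131,.088,0.,60,.025))"
```

```text
t 45.6 pos [ 0.681  -0.135   0.0931] th 0.0 q [-21.  34.  80.  -0.  66. -21.] F [-0.7  0.6  1.8] w 0.0653
  level: turn y,z [0.001 0.01  0.005]
[[0.0051, 0.004, -0.004, 0.0, 0, 0, 60]]
```

Request:
carry_out([
  [0.004, 0.004, -0.004, 0, 0.01, 0.005, 60],
  [0, 0, 0, 0, 0, 0, 120],
  [0, 0, 0, 0, 0, 0, 255],
  [0, 0, 0, 0, 0, 0, 255],
  [0.001, 0, 0, 0, 0, 0, 255],
], newtons=60)

```text
time_s: 46.22
tool_pos: [0.6792, -0.1322, 0.093]
tool_rot: [-22.1, 89.7, -22.1]
force: [-4.6, 1.2, 8.3]
width: 0.0242
```

```bash
python3 -c "
from h import *
plan((.6145,.322,.088,0.,255,.026)); s=bot.state()['tool_pos']; loc('scene',*s[:2])"
```

```text
t 46.23 pos [ 0.6792 -0.1322  0.093 ] th 0.0 q [-21.  34.  80.  -0.  66. -21.] F [-4.6  1.2  8.3] w 0.0242
  level: turn y,z [0.    0.005 0.002]
[[0.0003, 0.0252, -0.0036, 0.0, 0, 0, 255], [0.0003, 0.0252, -0.0036, 0.0, 0, 0, 255], [0.0003, 0.0252, -0.0036, 0.0, 0, 0, 255], [0.0003, 0.0252, -0.0036, 0.0, 0, 0, 255], [0.0003, 0.0252, -0.0036, 0.0, 0, 0, 255]]
[[0.0003, 0.0252, -0.0036, 0.0, 0, 0, 255], [0.0003, 0.0252, -0.0036, 0.0, 0, 0, 255], [0.0003, 0.0252, -0.0036, 0.0, 0, 0, 255], [0.0003, 0.0252, -0.0036, 0.0, 0, 0, 255], [0.0003, 0.0252, -0.0036, 0.0, 0, 0, 255]]
[[0.0003, 0.0252, -0.0036, 0.0, 0, 0, 255], [0.0003, 0.0252, -0.0036, 0.0, 0, 0, 255], [0.0003, 0.0252, -0.0036, 0.0, 0, 0, 255], [0.0003, 0.0252, -0.0036, 0.0, 0, 0, 255], [0.0003, 0.0252, -0.0036, 0.0, 0, 0, 255]]
[[0.0003, 0.0252, -0.0036, 0.0, 0, 0, 255], [0.0003, 0.0252, -0.0036, 0.0, 0, 0, 255], [0.0003, 0.0252, -0.0036, 0.0, 0, 0, 255]]
scene [ 0.6772 -0.1312] 29.4 knob (np.float64(0.27), np.float64(52.5)) [ 0.7157 -0.1206] {'G': (2.02, 41, 19), 'R': (-0.27, 19, 92)}
```

Request:
carry_out([
  [0, 0.025, -0.0035, 0, 0.004, 0, 255],
  [0, 0.025, -0.0035, 0, 0, 0, 255],
  [0, 0.025, -0.0035, 0, 0, 0, 255],
  [0, 0.025, -0.0035, 0, 0, 0, 255],
  [0, 0.025, -0.0035, 0, 0, 0, 255],
])

```text
time_s: 46.9
tool_pos: [0.6626, -0.0099, 0.0932]
tool_rot: [-64.2, 89.2, -64.4]
force: [2.0, -5.2, -0.8]
width: 0.024
```

Request:
carry_out([
  [0, 0.025, -0.0035, 0, 0, 0, 255],
  [0, 0.025, -0.0035, 0, 0, 0, 255],
  [0, 0.025, -0.0035, 0, 0, 0, 255],
  [0, 0.02, -0.0035, 0, 0, 0, 255],
])

```text
time_s: 47.4
tool_pos: [0.6487, 0.0876, 0.0935]
tool_rot: [-63.8, 88.8, -63.9]
force: [0.8, -7.4, 2.7]
width: 0.0237
```

```bash
python3 -c "
from h import *
plan((.6145,.322,.09,0.,255,.026)); s=bot.state()['tool_pos']; loc('scene',*s[:2])"
```

```text
t 47.4 pos [0.6487 0.0876 0.0935] th -0.01 q [-2. 29. 86. -1. 64. -2.] F [ 0.8 -7.4  2.7] w 0.0237
  level: turn y,z [0.009 0.009 0.019]
[[0.0004, 0.0234, -0.0036, -0.001, 0, 0, 255], [0.0004, 0.0234, -0.0036, -0.001, 0, 0, 255], [0.0004, 0.0234, -0.0036, -0.001, 0, 0, 255], [0.0004, 0.0234, -0.0036, -0.001, 0, 0, 255], [0.0004, 0.0234, -0.0036, -0.001, 0, 0, 255]]
[[0.0004, 0.0234, -0.0035, -0.001, 0, 0, 255], [0.0004, 0.0234, -0.0035, -0.001, 0, 0, 255], [0.0004, 0.0234, -0.0035, -0.001, 0, 0, 255], [0.0004, 0.0234, -0.0035, -0.001, 0, 0, 255], [0.0004, 0.0234, -0.0034, -0.001, 0, 0, 255]]
scene [0.6487 0.0891] 27.9 knob (np.float64(0.27), np.float64(47.6)) [0.6873 0.0997] {'G': (2.08, 41, 19), 'R': (-0.15, 16, 91)}
```

Request:
carry_out([
  [0.0005, 0.0235, -0.0036, 0, 0.009, 0.015, 255],
  [0.0005, 0.0235, -0.0036, 0, 0, 0, 255],
  [0.0005, 0.0235, -0.0036, 0, 0, 0, 255],
  [0.0005, 0.0235, -0.0036, 0, 0, 0, 255],
  [0.0005, 0.0235, -0.0036, 0, 0, 0, 255],
])

```text
time_s: 48.08
tool_pos: [0.6323, 0.2072, 0.0932]
tool_rot: [-56.9, 89.3, -56.9]
force: [1.9, -7.4, 1.6]
width: 0.0235
```

Request:
carry_out([
  [0.0005, 0.0235, -0.0035, 0, 0, 0, 255],
  [0.0005, 0.0235, -0.0035, 0, 0, 0, 255],
  [0, 0.0235, -0.0035, 0, 0, 0, 255],
  [0, 0.021, -0.0035, 0, 0, 0, 255],
  [0, 0, 0, 0, 0, 0, 255],
])

```text
time_s: 48.7
tool_pos: [0.6179, 0.3018, 0.0931]
tool_rot: [-58.3, 88.9, -58.2]
force: [2.2, 4.7, -3.0]
width: 0.0237
```

```bash
python3 -c "
from h import *
plan((.6145,.322,.09,0.,255,.026)); s=bot.state()['tool_pos']; loc('scene',*s[:2])"
```

```text
t 48.7 pos [0.6179 0.3018 0.0931] th -0.006 q [17. 33. 80. -1. 66. 17.] F [ 2.2  4.7 -3. ] w 0.0237
  level: turn y,z [0.008 0.01  0.016]
[[0.0031, 0.0202, -0.0036, -0.006, 0, 0, 255]]
scene [0.6164 0.3003] 26.2 knob (np.float64(0.33), np.float64(49.1)) [0.6543 0.3132] {'G': (-0.87, 50, 57), 'R': (0.26, 18, 95)}
```

Request:
carry_out([
  [0.001, 0.02, -0.0035, 0, 0, 0, 255],
  [0, 0, 0, 0, 0, 0, 255],
  [0, 0, 0, 0, 0, 0, 60],
  [0, 0, 0, 0, 0, 0, 60],
  [-0.03, 0, 0, 0, 0, 0, 60],
])

```text
time_s: 49.38
tool_pos: [0.6131, 0.3168, 0.12]
tool_rot: [-80.9, 88.7, -81.0]
force: [0.4, -0.8, -0.1]
width: 0.0649
```

Request:
carry_out([
  [-0.05, 0, 0, 0, 0.01, 0.016, 60],
  [0, 0, 0, 0, 0, 0, 60],
])

```text
time_s: 49.62
tool_pos: [0.6149, 0.3174, 0.1747]
tool_rot: [-106.1, 89.7, -106.2]
force: [0.3, 0.1, 0.7]
width: 0.0657
```

```bash
python3 -c "
from h import *
loc('wrist',.6145,.32); loc('scene',.6145,.32); x,y,_=loc('scene',.419,-.146); loc('top',.419,-.146); loc('scene',.43,.057)
plan((.419,-.145,.15,0.,60))"
```

```text
wrist [0.615 0.32 ] 36.7 knob (np.float64(0.24), np.float64(55.9)) [0.6539 0.3295] {'Y': (0.37, 41, 12), 'G': (1.99, 41, 192), 'R': (0.39, 14, 474)}
scene [0.6115 0.317 ] 31.4 knob (np.float64(0.3), np.float64(49.7)) [0.6497 0.3288] {'G': (-2.16, 55, 56), 'R': (0.2, 21, 90)}
scene [ 0.4175 -0.1435] 28.6 knob (np.float64(2.67), np.float64(37.1)) [ 0.3819 -0.1253] {'R': (-3.12, 26, 70)}
top [ 0.4205 -0.1455] 22.3 knob (np.float64(2.61), np.float64(44.7)) [ 0.386  -0.1252] {'G': (-1.86, 41, 16), 'R': (2.75, 25, 100)}
scene [0.433  0.0575] 16.4 knob (np.float64(4.77), np.float64(26.5)) [0.4353 0.0176] {'G': (-0.33, 38, 11), 'R': (1.95, 11, 15)}
t 49.88 pos [0.6107 0.3166 0.1669] th -0.002 q [18. 29. 77. -0. 74. 18.] F [-0.9 -0.1 -0.3] w 0.065
  level: turn y,z [ 0.001 -0.014  0.009]
[[0.0017, -0.0462, -0.0191, 0.0, 0, 0, 60], [0.0017, -0.0462, -0.0191, 0.0, 0, 0, 60], [0.0017, -0.0462, -0.0191, 0.0, 0, 0, 60], [0.0017, -0.0462, -0.0191, 0.0, 0, 0, 60], [0.0017, -0.0462, -0.0191, 0.0, 0, 0, 60]]
[[0.0017, -0.0462, -0.0191, 0.0, 0, 0, 60], [0.0017, -0.0462, -0.0191, 0.0, 0, 0, 60], [0.0017, -0.0462, -0.0191, 0.0, 0, 0, 60], [0.0017, -0.0462, -0.0191, 0.0, 0, 0, 60], [0.0017, -0.0462, -0.0192, 0.0, 0, 0, 60]]
```

Request:
carry_out([
  [0.001, -0.046, -0.019, 0, -0.014, 0.009, 60],
  [0.001, -0.046, -0.019, 0, 0, 0, 60],
  [0.001, -0.046, -0.019, 0, 0, 0, 60],
  [0.001, -0.046, -0.019, 0, 0, 0, 60],
  [0.001, -0.046, -0.019, 0, 0, 0, 60],
])

```text
time_s: 50.5
tool_pos: [0.5099, 0.0828, 0.1552]
tool_rot: [-171.7, 89.5, -171.4]
force: [0.5, -0.7, 0.8]
width: 0.0652
```

Request:
carry_out([
  [0.001, -0.046, -0.019, 0, 0, 0, 60],
  [0.001, -0.046, -0.019, 0, 0, 0, 60],
  [0.001, -0.046, -0.019, 0, 0, 0, 60],
  [0.001, -0.046, -0.019, 0, 0, 0, 60],
  [0.001, -0.04, -0.017, 0, 0, 0, 60],
])

```text
time_s: 51.12
tool_pos: [0.4108, -0.1474, 0.1467]
tool_rot: [177.1, 89.0, 177.4]
force: [0.4, -0.1, 0.1]
width: 0.0657
```

Request:
carry_out([
  [0, 0, 0, 0, 0, 0, 60],
])

```text
time_s: 51.25
tool_pos: [0.4094, -0.1493, 0.1459]
tool_rot: [175.9, 89.0, 176.0]
force: [-0.1, 0.1, -1.1]
width: 0.0654
```

```bash
python3 -c "
from h import *
x,y,_=loc('wrist',.419,-.145)
plan((x,y,.13,0.,60),(x,y,.088,0,60,.025))"
```

```text
wrist [ 0.4195 -0.1455] 36.9 knob (np.float64(2.58), np.float64(59.3)) [ 0.3856 -0.1242] {'Y': (2.45, 40, 14), 'G': (-1.9, 42, 124), 'R': (2.48, 15, 572)}
t 51.3 pos [ 0.4098 -0.1481  0.1459] th -0.001 q [-35.   0. 116.  -1.  65. -35.] F [0.4 0.1 0.3] w 0.0657
  level: turn y,z [ 0.004 -0.018 -0.002]
[[0.0159, 0.0026, 0.0097, -0.001, 0, 0, 60], [0.021, 0.0, 0.0, 0.0, 0, 0, 60], [0.021, 0.0, 0.0, 0.0, 0, 0, 60]]
```

Request:
carry_out([
  [0.016, 0.0025, 0.0095, 0, -0.018, -0.002, 60],
  [0.02, 0, 0, 0, 0, 0, 60],
  [0.02, 0, 0, 0, 0, 0, 60],
  [0, 0, 0, 0, 0, 0, 60],
])

```text
time_s: 51.8
tool_pos: [0.4195, -0.1406, 0.0866]
tool_rot: [122.2, 89.8, 122.6]
force: [0.6, 0.3, -0.4]
width: 0.0652
```

Request:
carry_out([
  [0, 0, 0, 0, 0, 0, 120],
  [0, 0, 0, 0, 0, 0, 255],
  [0, 0, 0, 0, 0, 0, 255],
  [0, 0, 0, 0, 0, 0, 255],
], newtons=60)

```text
time_s: 52.3
tool_pos: [0.4205, -0.1398, 0.0879]
tool_rot: [102.4, 89.9, 102.9]
force: [1.7, -0.9, -6.0]
width: 0.0244
```

```bash
python3 -c "
from h import *
plan((.565,-.02,.09,0.,255,.026),(.565,.19,.09,0,255,.026))"
```

```text
t 52.3 pos [ 0.4205 -0.1398  0.0879] th 0.01 q [-34.   6. 118.   0.  56. -34.] F [ 1.7 -0.9 -6. ] w 0.0244
  level: turn y,z [-0.001 -0.    -0.002]
[[-0.0003, 0.0148, 0.0182, 0.001, 0, 0, 255], [-0.0003, 0.0148, 0.0182, 0.001, 0, 0, 255], [-0.0003, 0.0148, 0.0182, 0.001, 0, 0, 255], [-0.0003, 0.0149, 0.0182, 0.001, 0, 0, 255], [-0.0003, 0.0149, 0.0181, 0.001, 0, 0, 255]]
[[-0.0003, 0.0149, 0.0181, 0.001, 0, 0, 255], [-0.0003, 0.0149, 0.0181, 0.001, 0, 0, 255], [-0.0003, 0.015, 0.0181, 0.001, 0, 0, 255], [0.0, 0.0233, 0.0, 0.0, 0, 0, 255], [0.0, 0.0233, 0.0, 0.0, 0, 0, 255]]
[[0.0, 0.0233, 0.0, 0.0, 0, 0, 255], [0.0, 0.0233, 0.0, 0.0, 0, 0, 255], [0.0, 0.0233, 0.0, 0.0, 0, 0, 255], [0.0, 0.0233, 0.0, 0.0, 0, 0, 255], [0.0, 0.0233, 0.0, 0.0, 0, 0, 255]]
[[0.0, 0.0233, 0.0, 0.0, 0, 0, 255], [0.0, 0.0233, 0.0, 0.0, 0, 0, 255]]
```

Request:
carry_out([
  [0.001, 0.015, 0.018, 0, 0, 0, 255],
  [0, 0.015, 0.018, 0, 0, 0, 255],
  [0, 0.015, 0.018, 0, 0, 0, 255],
  [0, 0.015, 0.018, 0, 0, 0, 255],
  [0, 0.015, 0.018, 0, 0, 0, 255],
])

```text
time_s: 52.92
tool_pos: [0.5078, -0.0688, 0.0882]
tool_rot: [-144.0, 89.3, -143.6]
force: [-7.0, -5.3, 4.9]
width: 0.0239
```

Request:
carry_out([
  [0, 0.015, 0.018, 0, 0, 0, 255],
  [0, 0.015, 0.018, 0, 0, 0, 255],
  [0, 0.015, 0.018, 0, 0, 0, 255],
  [0, 0, 0, 0, 0, 0, 255],
])

```text
time_s: 53.42
tool_pos: [0.561, -0.0253, 0.0881]
tool_rot: [-142.1, 88.8, -141.7]
force: [3.8, 1.5, -6.4]
width: 0.0236
```

```bash
python3 -c "
from h import *
plan((.565,.19,.09,0,255,.026)); s=bot.state()['tool_pos']; loc('scene',*s[:2]); loc('top',.432,.058);loc('scene',.432,.058)"
```

```text
t 53.42 pos [ 0.561  -0.0253  0.0881] th -0.002 q [-14.  20. 100.  -1.  60. -14.] F [ 3.8  1.5 -6.4] w 0.0236
  level: turn y,z [ 0.01  -0.017  0.013]
[[-0.0002, 0.0239, 0.0004, 0.0, 0, 0, 255], [-0.0002, 0.0239, 0.0004, 0.0, 0, 0, 255], [-0.0002, 0.0239, 0.0004, 0.0, 0, 0, 255], [-0.0002, 0.0239, 0.0004, 0.0, 0, 0, 255], [-0.0002, 0.0239, 0.0004, 0.0, 0, 0, 255]]
[[-0.0002, 0.0239, 0.0004, 0.0, 0, 0, 255], [-0.0002, 0.0239, 0.0004, 0.0, 0, 0, 255], [-0.0002, 0.0239, 0.0004, 0.0, 0, 0, 255], [-0.0002, 0.0239, 0.0004, 0.0, 0, 0, 255]]
scene [ 0.5565 -0.0353] 29.3 knob (np.float64(2.43), np.float64(44.1)) [ 0.5262 -0.0092] {'R': (2.85, 25, 82)}
top [0.4335 0.0625] 18.6 knob (np.float64(4.86), np.float64(46.3)) [0.4394 0.0229] {'Y': (-2.07, 42, 33), 'G': (-0.41, 42, 23), 'R': (-1.4, 41, 47)}
scene [0.43   0.0565] 33.4 knob (np.float64(4.86), np.float64(33.2)) [0.4359 0.0169] {'G': (-0.27, 41, 14), 'R': (-1.64, 43, 34)}
```

Request:
carry_out([
  [0, 0.024, 0.001, 0, -0.012, 0.01, 255],
  [0, 0.024, 0.001, 0, 0, 0, 255],
  [0, 0.024, 0.001, 0, 0, 0, 255],
  [0, 0.024, 0, 0, 0, 0, 255],
  [0, 0.024, 0, 0, 0, 0, 255],
])

```text
time_s: 54.2
tool_pos: [0.5605, 0.0859, 0.0884]
tool_rot: [-114.2, 89.0, -114.2]
force: [0.7, -5.6, -0.8]
width: 0.0238
```

Request:
carry_out([
  [0, 0.024, 0, 0, 0, 0, 255],
  [0, 0.024, 0, 0, 0, 0, 255],
  [0, 0.024, 0, 0, 0, 0, 255],
  [0, 0, 0, 0, 0, 0, 255],
])

```text
time_s: 54.7
tool_pos: [0.5585, 0.1545, 0.0879]
tool_rot: [-112.4, 88.5, -112.5]
force: [-0.1, 3.0, -7.1]
width: 0.0239
```

```bash
python3 -c "
from h import *
plan((.436,.322,.09,0,255,.026)); s=bot.state()['tool_pos']; loc('scene',*s[:2]); loc('top',.615,.32);"
```

```text
t 54.7 pos [0.5585 0.1545 0.0879] th -0.014 q [ 4. 22. 97. -1. 61.  5.] F [-0.1  3.  -7.1] w 0.0239
  level: turn y,z [ 0.013 -0.01   0.024]
[[-0.0003, 0.0207, -0.0156, -0.002, 0, 0, 255], [-0.0003, 0.0207, -0.0156, -0.002, 0, 0, 255], [-0.0003, 0.0208, -0.0155, -0.002, 0, 0, 255], [-0.0003, 0.0208, -0.0155, -0.002, 0, 0, 255], [-0.0003, 0.0208, -0.0155, -0.002, 0, 0, 255]]
[[-0.0003, 0.0209, -0.0154, -0.002, 0, 0, 255], [-0.0003, 0.0209, -0.0154, -0.002, 0, 0, 255], [-0.0003, 0.0209, -0.0153, -0.002, 0, 0, 255]]
scene [0.555 0.145] 28.8 knob (np.float64(2.49), np.float64(43.5)) [0.5232 0.1693] {'R': (2.75, 25, 83)}
top [0.614 0.319] 20.0 knob (np.float64(0.18), np.float64(37.9)) [0.6534 0.3262] {'G': (1.94, 39, 20), 'R': (0.26, 52, 17)}
```

Request:
carry_out([
  [0, 0.0207, -0.0156, 0, -0.01, 0.02, 255],
  [0, 0.0207, -0.0156, 0, 0, 0, 255],
  [0, 0.0207, -0.0156, 0, 0, 0, 255],
  [0, 0.0207, -0.0156, 0, 0, 0, 255],
  [0, 0.0207, -0.0156, 0, 0, 0, 255],
])

```text
time_s: 55.42
tool_pos: [0.4851, 0.2482, 0.0885]
tool_rot: [-56.2, 89.0, -56.8]
force: [2.6, -2.9, -4.2]
width: 0.0239
```

Request:
carry_out([
  [0, 0.0207, -0.0155, 0, 0, 0, 255],
  [0, 0.0207, -0.0155, 0, 0, 0, 255],
  [0, 0.0207, -0.0155, 0, 0, 0, 255],
  [0, 0, 0, 0, 0, 0, 255],
])

```text
time_s: 55.92
tool_pos: [0.4403, 0.3065, 0.0882]
tool_rot: [-57.8, 88.6, -58.6]
force: [-0.9, 1.8, -9.0]
width: 0.024
```

```bash
python3 -c "
from h import *
plan((.436,.322,.09,0,255,.026)); s=bot.state()['tool_pos']; loc('scene',*s[:2]);loc('top',*s[:2])"
```

```text
t 55.92 pos [0.4403 0.3065 0.0882] th -0.028 q [ 23.  17. 104.  -2.  58.  25.] F [-0.9  1.8 -9. ] w 0.024
  level: turn y,z [0.015 0.013 0.02 ]
[[-0.0018, 0.0154, -0.0047, -0.028, 0, 0, 255]]
scene [0.4363 0.295 ] 28.0 knob (np.float64(2.4), np.float64(42.9)) [0.4068 0.322 ] {'G': (-1.3, 44, 65), 'R': (2.6, 28, 82)}
top [0.4438 0.296 ] 21.3 knob (np.float64(6.12), np.float64(0.3)) [0.4833 0.2895] {'G': (-0.98, 53, 76)}
```

Request:
carry_out([
  [0.001, 0.017, -0.005, 0, 0, 0, 255],
  [0, 0, 0, 0, 0, 0, 255],
  [0, 0, 0, 0, 0, 0, 60],
  [0, 0, 0, 0, 0, 0, 60],
  [-0.03, 0, 0, 0, 0, 0, 60],
])

```text
time_s: 56.65
tool_pos: [0.4404, 0.3181, 0.1187]
tool_rot: [-57.4, 88.1, -58.3]
force: [0.4, 0.1, 0.5]
width: 0.0653
```

Request:
carry_out([
  [-0.05, 0, 0, -0.028, 0.013, 0.02, 60],
  [0, 0, 0, 0, 0, 0, 60],
])

```text
time_s: 56.9
tool_pos: [0.4424, 0.3197, 0.1737]
tool_rot: [-25.6, 89.3, -25.0]
force: [-0.2, 0.3, -0.2]
width: 0.0655
```

```bash
python3 -c "
from h import *
loc('wrist',.434,.312); loc('scene',.434,.312); loc('scene',.432,.058)
plan((.432,.059,.15,0.,60))"
```

```text
wrist [0.4405 0.311 ] 36.1 knob (np.float64(2.55), np.float64(60.8)) [0.4073 0.3333] {'Y': (2.42, 40, 15), 'G': (-1.03, 54, 323), 'R': (2.63, 24, 747)}
scene [0.4415 0.3105] 32.7 knob (np.float64(2.55), np.float64(42.6)) [0.4083 0.3328] {'Y': (2.44, 42, 1), 'G': (-1.64, 62, 12), 'R': (2.82, 29, 80)}
scene [0.4295 0.059 ] 29.1 knob (np.float64(4.89), np.float64(25.6)) [0.4366 0.0196] {'G': (-0.34, 42, 13), 'R': (0.24, 9, 13)}
t 57.05 pos [0.4388 0.3184 0.1683] th 0.008 q [ 24.  11. 101.  -1.  68.  23.] F [-0.6  0.6 -1.1] w 0.0655
  level: turn y,z [0.004 0.001 0.009]
[[0.0037, -0.0519, -0.0018, 0.002, 0, 0, 60], [0.0037, -0.0519, -0.0017, 0.002, 0, 0, 60], [0.0037, -0.0519, -0.0016, 0.002, 0, 0, 60], [0.0037, -0.0519, -0.0015, 0.002, 0, 0, 60], [0.0037, -0.0519, -0.0014, 0.002, 0, 0, 60]]
```

Request:
carry_out([
  [0.003, -0.052, -0.002, 0, 0, 0.009, 60],
  [0.003, -0.052, -0.002, 0, 0, 0, 60],
  [0.003, -0.052, -0.002, 0, 0, 0, 60],
  [0.003, -0.052, -0.001, 0, 0, 0, 60],
  [0.003, -0.046, -0.001, 0, 0, 0, 60],
])

```text
time_s: 57.68
tool_pos: [0.43, 0.0595, 0.1474]
tool_rot: [-170.2, 89.6, -169.1]
force: [0.8, -1.5, -0.6]
width: 0.0651
```

Request:
carry_out([
  [0, 0, 0, 0, 0, 0, 60],
])

```text
time_s: 57.8
tool_pos: [0.429, 0.057, 0.146]
tool_rot: [-170.8, 89.4, -169.9]
force: [-0.3, 0.7, 0.0]
width: 0.0652
```

```bash
python3 -c "
from h import *
x,y,_=loc('wrist',.432,.059)
plan((x,y,.13,0.,60),(x,y,.088,0,60,.025))"
```

```text
wrist [0.4335 0.0605] 38.5 knob (np.float64(4.83), np.float64(42.1)) [0.4382 0.0208] {'Y': (-2.16, 40, 176), 'G': (-0.34, 40, 212), 'R': (1.59, 6, 265)}
t 57.85 pos [0.4289 0.0582 0.146 ] th 0.014 q [ -8.  -1. 117.  -0.  64.  -9.] F [ 0.4 -0.7 -0.7] w 0.0651
  level: turn y,z [ 0.001 -0.01   0.001]
[[0.016, 0.0022, 0.0046, 0.014, 0, 0, 60], [0.021, 0.0, 0.0, 0.0, 0, 0, 60], [0.021, 0.0, 0.0, 0.0, 0, 0, 60]]
```

Request:
carry_out([
  [0.016, 0.001, 0.0045, 0.014, -0.01, 0, 60],
  [0.02, 0, 0, 0, 0, 0, 60],
  [0.02, 0, 0, 0, 0, 0, 60],
  [0, 0, 0, 0, 0, 0, 60],
])

```text
time_s: 58.35
tool_pos: [0.4315, 0.0632, 0.0864]
tool_rot: [175.0, 89.8, 175.3]
force: [-0.0, -0.0, 0.6]
width: 0.0654
```

Request:
carry_out([
  [0, 0, 0, 0, 0, 0, 120],
  [0, 0, 0, 0, 0, 0, 255],
  [0, 0, 0, 0, 0, 0, 255],
  [0, 0, 0, 0, 0, 0, 255],
], newtons=60)

```text
time_s: 58.85
tool_pos: [0.4331, 0.0642, 0.0879]
tool_rot: [-175.1, 90.0, -174.7]
force: [1.7, -0.5, -8.1]
width: 0.024
```

```bash
python3 -c "
from h import *
plan((.44,-.315,.09,0.,255,.025))"
```

```text
t 58.85 pos [0.4331 0.0642 0.0879] th 0.006 q [ -7.   6. 118.  -0.  56.  -8.] F [ 1.7 -0.5 -8.1] w 0.024
  level: turn y,z [ 0. -0.  0.]
[[-0.0001, -0.0237, 0.0003, 0.0, 0, 0, 255], [-0.0001, -0.0237, 0.0003, 0.0, 0, 0, 255], [-0.0001, -0.0237, 0.0003, 0.0, 0, 0, 255], [-0.0001, -0.0237, 0.0003, 0.0, 0, 0, 255], [-0.0001, -0.0237, 0.0003, 0.0, 0, 0, 255]]
[[-0.0001, -0.0237, 0.0003, 0.0, 0, 0, 255], [-0.0001, -0.0237, 0.0003, 0.0, 0, 0, 255], [-0.0001, -0.0237, 0.0003, 0.0, 0, 0, 255], [-0.0001, -0.0237, 0.0004, 0.0, 0, 0, 255], [-0.0001, -0.0237, 0.0004, 0.0, 0, 0, 255]]
[[-0.0001, -0.0237, 0.0004, 0.0, 0, 0, 255], [-0.0001, -0.0237, 0.0004, 0.0, 0, 0, 255], [-0.0001, -0.0237, 0.0004, 0.0, 0, 0, 255], [-0.0001, -0.0237, 0.0004, 0.0, 0, 0, 255], [-0.0001, -0.0237, 0.0004, 0.0, 0, 0, 255]]
[[-0.0001, -0.0237, 0.0004, 0.0, 0, 0, 255]]
```

Request:
carry_out([
  [0.001, -0.0235, 0, 0, 0, 0, 255],
  [0, -0.0235, 0, 0, 0, 0, 255],
  [0, -0.0235, 0, 0, 0, 0, 255],
  [0, -0.0235, 0, 0, 0, 0, 255],
  [0, -0.0235, 0, 0, 0, 0, 255],
])

```text
time_s: 59.48
tool_pos: [0.433, -0.0483, 0.0883]
tool_rot: [94.7, 89.2, 95.1]
force: [0.1, 9.2, 5.0]
width: 0.0243
```

Request:
carry_out([
  [0, -0.0235, 0, 0, 0, 0, 255],
  [0, -0.0235, 0, 0, 0, 0, 255],
  [0, -0.0235, 0, 0, 0, 0, 255],
  [0, -0.0235, 0, 0, 0, 0, 255],
  [0, -0.0235, 0, 0, 0, 0, 255],
])

```text
time_s: 60.1
tool_pos: [0.4331, -0.1598, 0.089]
tool_rot: [94.0, 88.1, 94.2]
force: [-0.1, 12.7, 11.8]
width: 0.0243
```

Request:
carry_out([
  [0, -0.0235, 0, 0, 0, 0, 255],
  [0, -0.02, 0, 0, 0, 0, 255],
  [0, 0, 0, 0, 0, 0, 255],
])

```text
time_s: 60.48
tool_pos: [0.4331, -0.2009, 0.089]
tool_rot: [94.1, 87.5, 94.3]
force: [0.5, -0.7, -10.0]
width: 0.0243
```

```bash
python3 -c "
from h import *
plan((.44,-.318,.09,0.,255,.025)); s=bot.state()['tool_pos']; loc('scene',*s[:2])"
```

```text
t 60.48 pos [ 0.4331 -0.2009  0.089 ] th 0.021 q [-40.  11. 112.   2.  59. -42.] F [  0.5  -0.7 -10. ] w 0.0243
  level: turn y,z [-0.019 -0.003 -0.043]
[[-0.0002, -0.0234, 0.0009, 0.004, 0, 0, 255], [-0.0002, -0.0234, 0.001, 0.004, 0, 0, 255], [-0.0002, -0.0234, 0.0011, 0.004, 0, 0, 255], [-0.0002, -0.0234, 0.0012, 0.004, 0, 0, 255], [-0.0002, -0.0234, 0.0013, 0.004, 0, 0, 255]]
scene [ 0.4291 -0.2069] 30.0 knob (np.float64(4.83), np.float64(23.2)) [ 0.4338 -0.2466] {'G': (-0.33, 39, 14), 'R': (1.44, 4, 16)}
```

Request:
carry_out([
  [0.0005, -0.0235, 0.001, 0, 0, -0.02, 255],
  [0.0005, -0.0235, 0.001, 0, 0, -0.02, 255],
  [0.0005, -0.0235, 0.001, 0, 0, 0, 255],
  [0, -0.0235, 0.001, 0, 0, 0, 255],
  [0, -0.023, 0.001, 0, 0, 0, 255],
])

```text
time_s: 61.15
tool_pos: [0.4383, -0.3054, 0.0863]
tool_rot: [106.6, 88.4, 106.9]
force: [0.3, 3.4, -4.6]
width: 0.0241
```

Request:
carry_out([
  [0, 0, 0, 0, 0, 0, 255],
])

```text
time_s: 61.28
tool_pos: [0.4386, -0.3082, 0.0868]
tool_rot: [106.9, 88.6, 107.1]
force: [-1.8, -4.8, 3.9]
width: 0.0241
```

```bash
python3 -c "
from h import *
plan((.44,-.318,.09,0.,255,.025)); s=bot.state()['tool_pos']; loc('scene',*s[:2])"
```

```text
t 61.27 pos [ 0.4386 -0.3082  0.0868] th 0.011 q [-48.  18. 104.   1.  60. -49.] F [-1.8 -4.8  3.9] w 0.0241
  level: turn y,z [-0.006 -0.007 -0.023]
[[-0.0032, -0.0099, 0.0012, 0.011, 0, 0, 255]]
scene [ 0.4361 -0.3102] 14.0 knob (np.float64(4.89), np.float64(22.9)) [ 0.4432 -0.3495] {'G': (-0.35, 40, 15), 'R': (0.83, 3, 15)}
```

Foot centre is ~29 mm past the edge; nudge on a little and release.

Request:
carry_out([
  [0, -0.008, 0, 0, 0, 0, 255],
  [0, 0, 0, 0, 0, 0, 0],
  [0, 0, 0, 0, 0, 0, 0],
  [-0.02, 0, 0, 0, 0, 0, 0],
  [-0.05, 0, 0, 0, 0, 0, 0],
])

```text
time_s: 61.95
tool_pos: [0.4372, -0.3135, 0.1542]
tool_rot: [113.0, 88.1, 113.4]
force: [0.6, 0.0, -0.2]
width: 0.0854
```

Request:
carry_out([
  [-0.06, 0.02, 0, 0, 0, 0, 0],
  [-0.05, 0.03, 0, 0, 0, 0, 0],
  [0, 0.03, 0, 0, 0, 0, 0],
  [0, 0, 0, 0, 0, 0, 0],
])

```text
time_s: 62.45
tool_pos: [0.4405, -0.2364, 0.2771]
tool_rot: [98.1, 88.8, 98.5]
force: [-0.1, -0.4, -0.5]
width: 0.0854
```

```bash
python3 -c "
from h import *
p=bot.snapshot('scene'); cv2.imwrite('pics/s4.png',p['frame']); t=bot.snapshot('top'); cv2.imwrite('pics/t4.png',t['frame'])
loc('top',.615,.32);loc('scene',.615,.32);loc('top',.441,.311);loc('scene',.441,.311)
print(fit(p,.831,.062),fit(p,.8125,-.203))
for q,z in (('beaker',.035),('amber_jar',.035),('crucible_bowl',.02),('amber_bottle',.05),('white_bottle',.05),('jug',.06)):
  print(q,[np.round(w(c,r[0]['point'],z),3).tolist() for c in(p,t) for r in [bot.recognise(q,c)] if r])
print(bot.state()['time_s'])"
```

```text
top [0.615  0.3155] 34.7 knob (np.float64(0.27), np.float64(31.9)) [0.6536 0.3262] {'G': (1.94, 43, 19), 'R': (0.33, 53, 16)}
scene [0.6115 0.317 ] 33.0 knob (np.float64(0.33), np.float64(48.4)) [0.6493 0.33  ] {'G': (-2.22, 53, 59), 'R': (0.2, 21, 89)}
top [0.441 0.306] 33.0 knob (np.float64(2.49), np.float64(38.5)) [0.4092 0.3303] {'G': (-1.91, 35, 12), 'R': (2.39, 32, 76)}
scene [0.4405 0.3095] 32.9 knob (np.float64(2.52), np.float64(40.9)) [0.408  0.3328] {'Y': (2.41, 42, 1), 'G': (-1.83, 59, 23), 'R': (2.78, 29, 77)}
(0.8284999999999999, 0.062, np.float64(16.082413237618198)) (0.8130000000000001, -0.2025, np.float64(15.952003282676415))Traceback (most recent call last):
  File "<string>", line 7, in <module>
    print(q,[np.round(w(c,r[0]['point'],z),3).tolist() for c in(p,t) for r in [bot.recognise(q,c)] if r])
                                                                               ~~~~~~~~~~~~~^^^^^
ValueError: only the last four pictures can be asked about
```

View pics/s4.png

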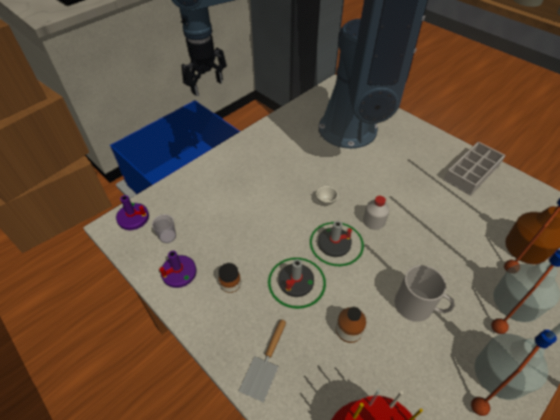

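View pics/t4.png

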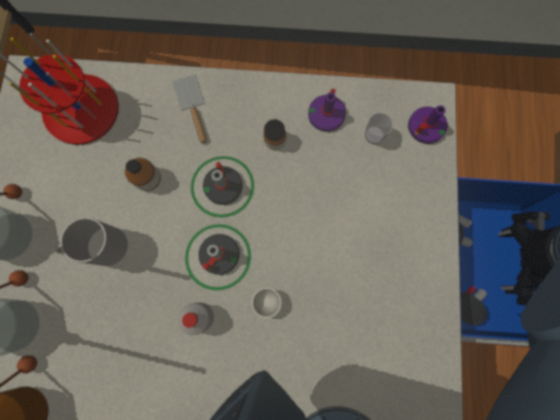

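```bash
python3 -c "
import cv2,numpy as np
a=cv2.imread('pics/t4.png')[155:285,180:260]; b=cv2.imread('pics/s4.png')[220:310,260:370]
a=cv2.resize(a,None,fx=4,fy=4,interpolation=2); b=cv2.resize(b,(440,360),interpolation=2); b=cv2.copyMakeBorder(b,0,a.shape[0]-360,0,0,0)
cv2.imwrite('pics/f.png',np.hstack([a,b]))"
```

```text
(no output)
```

View pics/f.png

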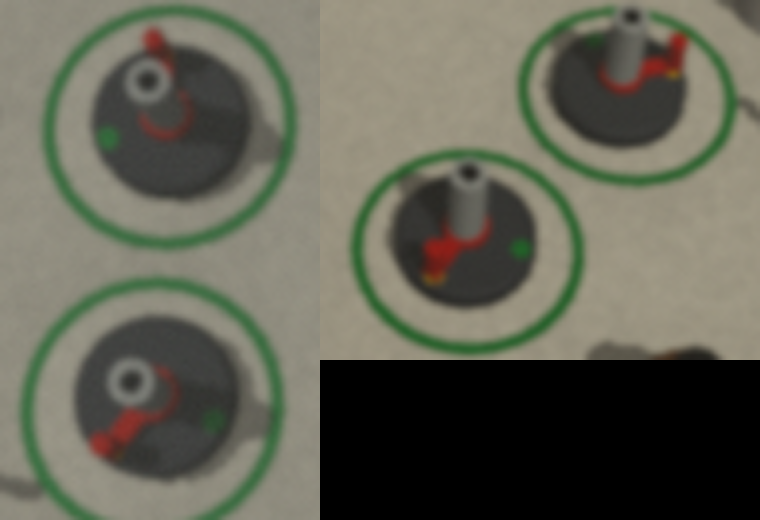

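```bash
python3 -c "
from cell import bot
print(bot.state()['time_s'],bot.hand_in())"
```

```text
the job is handed in; nothing more can be done
62.75 None
```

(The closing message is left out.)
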